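# Lock a brass sleeve on the fit gauge

### The arm

A 6-joint arm with a two-finger parallel gripper is mounted at the origin on the work surface. World frame = base frame: x ahead of the robot, y to its left, z up, the work surface at z = 0. Lengths are in m, angles in rad, forces in N, time in s.
With the tool pointing down it reaches from about 0.225 to 0.725 m from the base axis. Payload 3.1 kg.
Tool frame: the origin (TCP) lies on the centre line of the jaws, within the pads' length; the fingertips stand tip_reach ahead of it and the grasp point (between the pads) lies 11 mm behind it (tip_reach is the distance from the TCP to the fingertips, in m); y points along the fingers, z is the direction in which the jaws open and shut, and the axes are right-handed (so a half turn about y gives the same grasp; the last joint's range is limited). The gripper opens to 85 mm and grips with 20 to 120 N. Pads are 22 mm wide; open, the fingers measure 114 mm over their backs; the gripper's body (76 mm by 85 mm) begins 54 mm behind the grasp point. The pads swing forward as they close: fully open they stand 13 mm farther back than shut.
Start: joints at [1.016, 0.048, 0.099, 1.622, 0, 1.443], TCP at [0.217, 0.478, 0.239] pointing down, gripper open.
Joint ranges: [-2.91, 2.91], [-0.99, 1.94], [-1.21, 1.42], [-2.12, 2.29], [-1.49, 1.47], [-3.14, 3.14]. Speed limits (rad/s): [2.79, 2.79, 3.14, 3.14, 3.14, 3.14].

### API

Orientations are given as a 3x3 rotation matrix whose columns are the frame's x, y, z axes.
In Python, from workcell import read_state, snapshot, close_job, tip_reach gives the robot as it stands.
- The arm moves only by the tool step_arm, never from a script. Its argument "increments" is a list of rows, each a list of 3 entries, a list of its own where there are three numbers: the turn, a rotation vector about the tool's x, y, z in degrees, then the shift along the tool's x, y, z in mm, then the closure, from 0 (fully open) to 1 (shut). A call has exactly 5 rows; each row shifts and turns the commanded pose from where the row before left it, along the tool's axes as they then stand; what a row does not reach is not made up. A row lasts 1/10 s, in which the tool goes at most 50 mm and 8.59 degrees, less where a joint would pass 70% of its speed; a pose out of reach is approached as far as the arm can. A call with a gripper value outside its range is refused whole. The fingers move at their own pace and stop on an object; "squeeze" is the grip in N (left out, the last holds). Time passes only in rows, so rows that do not move let the fingers close, or fill a call up. It gives the time, the measured TCP pose, the force and the opening at its end, in the units of the state.
- read_state(): the state, without advancing time (a new reading comes with each control period).
- snapshot(name): name is "scene" or "top" or "wrist"; returns a dict with "color" (480x640x3 uint8, red, green, blue), "fx", "fy", "cx", "cy" (pixels), "rvec" (rotation vector, rad) and "tvec" (3), from world to camera coordinates, as OpenCV has them. Camera axes: x right, y down, z forward; pixel columns grow to the right and rows downward; lengths in m; the calibration is good to about 2 mm. A picture is of the moment at which its call begins. There is no depth.
- close_job(): hands the job in, once; it reports no verdict.
The state is a dict: "time": time; "joints": joint angles; "qd": joint speeds; "tau": joint torques, N m; "eef_pos": TCP position; "eef_rot": TCP orientation; "contact_force": force on the tool from outside, world axes, zero at the start; "torque": the same for the moment, N m; "gripper_width": opening from 0.0 (shut) to 1.0 (fully open).
Only numpy, scipy, OpenCV 4.12 (cv2) and the standard library are available. Lean on these libraries where they do the work, as an engineer would, in place of code of your own. Each camera call takes 0.05 s, during which the arm holds its last target.

### The job

Set up the brass sleeve on the fit gauge: flip the red-knobbed cam lever over to free the slide, draw the slide back, and lay the brass sleeve in the V-block. Then run the slide forward so that its gauge pin enters the bore and the sleeve sits snug between the pin's shoulder and the end stop, and flip the cam lever all the way back over to lock the slide there. Leave the black sleeve, the two steel weights and the white bottle where they stand.

Things in the scene. Friction and masses are not known exactly. Their poses are not given: they have to be found in the camera images.
- fixture: The fit gauge: grey bed 120 mm wide, 30 mm high, fixed to the bench. Origin on the bench; y runs along it towards the end stop; bed from y -170 to 240 mm. A steel rail 26 mm wide, top at z 50 mm, carries the aluminium slide, then come V-block and end stop. A readout on a mast stands at x -45, y 180 to 280 mm, up to z 237 mm.
- cradle (a point): Centre of a sleeve lying in the dark V-block against the end stop: fixture frame (0, 110, 75) mm, axes as the fixture's. V-block: y 74 to 150 mm, 45 degree faces, upper edges 19 mm either side at z 63 mm. End stop: plate 56 mm wide, face at y 150 mm, up to z 96 mm.
- slide (a joint): Slide's position along the fixture's y (m): 0 fully back, 0.116 fully forward; 0.110 with a sleeve snug between shoulder and end stop. Starts locked with its pin over the V-block. Moves with about 3 N when free; held by the cam when locked. Its block: 56 mm wide, fixture y -108 to -48 mm (+ slide), up to z 95 mm.
- pin_shoulder (a point): Centre of the front face of the pin's shoulder (a disc of 36 mm diameter on the front of the slide): fixture frame (0, -40 mm + slide, 75 mm). From it the gauge pin, 20 mm diameter, reaches 40 mm further along +y, tip tapered.
- lever (a joint): Angle of the cam lever on the slide's rear (rad), about an axis along the fixture's y through (0, -122 mm + slide, 66 mm). 0: leaning 0.95 rad from upright to -x (robot's side), free; 0.95: upright; 1.9: leaning 0.95 rad to +x, locked. The cam bites from about 1.2; properly locked from 1.6. Stays where left; flipping takes about 12 N at the knob.
- lever_knob (a point): Centre of the red knob at the end of the lever, 110 mm from the lever's axis: a cylinder 26 mm in diameter, 22 mm long along the fixture's y, so it can be pinched across y from above while it swings.
- sleeve: The brass sleeve: tube 80 mm long, 44 mm outer diameter, 26 mm bore, about 0.6 kg. Origin at its centre, axis along its y. Starts lying in a blue rest.
- spare: The black sleeve with steel bands: same size and axes as the brass one, in the other blue rest. Leave it there.
- rest_a: Blue plastic V rest under the brass sleeve, fixed: base 70 x 90 mm, 10 mm high, its two 45 degree cheeks reach 31 mm high and 19 mm either side, 60 mm long along its y. A sleeve in it has its axis along the rest's y at z 43 mm. Origin on the bench.
- rest_b: Same blue rest, under the black sleeve.
- weight_a: Steel weight standing in front of the V-block: 44 mm diameter, 82 mm high, with a neck and head. Origin under its centre. Leave it.
- weight_b: Same weight, behind the gauge. Leave it.
- bottle: White bottle behind the gauge, 56 mm diameter, 150 mm high. Origin under its centre. Leave it.
Things that resemble listed ones, but are neither listed nor needed, are in the scene too. There is more than one size of the sleeve; the job needs the smallest.

How it is judged:
By the outcome, as a careful person would: the job done as asked, in the order asked, and still so for the second after the job is handed in, with the robot touching nothing.
It also fails if it takes over 72 s, if anything falls off the work surface, if the arm or the gripper's body presses on something with over 40 N, if the wrist force passes 120 N, or if a joint passes its speed limit or range.

## Working session

There is one attempt and no reset: what is moved stays moved. The work goes in short steps, Python scripts to look and compute and a tool call to move; the robot and the scene stay as the last step left them, time stands still between calls to the robot, and variables do not carry over. Pictures are saved under pics/ and viewed, and the job is handed in when it is done.

Besides the shell and the picture viewer there is one more tool, called after "Emit:" as name(argument=value, ...), one argument or row to a line, values as JSON. step_arm: Moves the arm, as the interface text tells. Its arguments: {"type":"object","properties":{"increments":{"type":"array","items":{"type":"array"}},"squeeze":{"type":"number"}},"required":["increments"]}

```bash
ls; mkdir -p pics; python3 - <<'E'
from workcell import *
import cv2
print(read_state()); print(tip_reach)
for n in ["scene","top","wrist"]:
    s=snapshot(n); cv2.imwrite(f"pics/{n}0.png",s["color"][:,:,::-1]); print(n,s["fx"],s["cx"],s["cy"],s["rvec"],s["tvec"])
E
```

```text
pics
{'time': 0.0, 'joints': array([ 1.01619986e+00,  4.87368604e-02,  9.75794645e-02,  1.62197844e+00,
       -2.48611532e-05,  1.44299867e+00]), 'qd': array([ 5.51632072e-05, -1.94794893e-03, -8.11937596e-04,  8.44606239e-04,
        7.68433380e-04,  8.49609752e-04]), 'tau': array([-1.28097649e-04, -3.38783419e+01,  3.20015287e+01,  2.03109125e-02,
       -7.59702607e-05,  6.06242992e-06]), 'eef_pos': array([0.21703263, 0.47739172, 0.23811514]), 'eef_rot': array([[ 9.10295419e-01, -1.21084845e-03,  4.13957467e-01],
       [-4.13959147e-01, -2.00193426e-03,  9.10293259e-01],
       [-2.73511547e-04, -9.99997263e-01, -2.32359338e-03]]), 'contact_force': array([-0.305965 , -1.4155986,  0.0365295]), 'torque': array([-0.03439813,  0.02481806, -0.02205678]), 'gripper_width': 0.9974349830950192}
0.008
scene 538.1036491821601 314.79356976486787 245.60906256493232 [ 0.64656437  2.53333744 -1.25559007] [ 0.54507196 -0.10148114  1.39606594]
top 464.62244500105464 319.4881672681232 234.3568486049159 [ 2.10372839 -2.16939664  0.11088955] [0.01934933 0.61790274 0.89358629]
wrist 428.2727963168605 316.17915593443297 244.1668920722799 [-2.42468496 -1.56094019 -0.22984743] [-0.52409082 -0.03862557  0.37869731]
```

View pics/scene0.png

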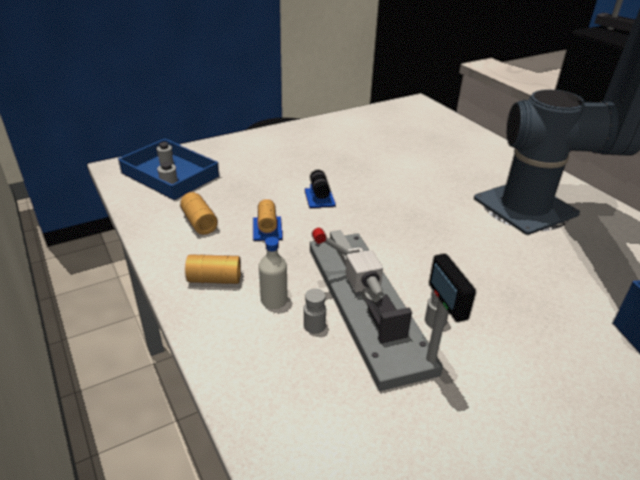

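View pics/top0.png

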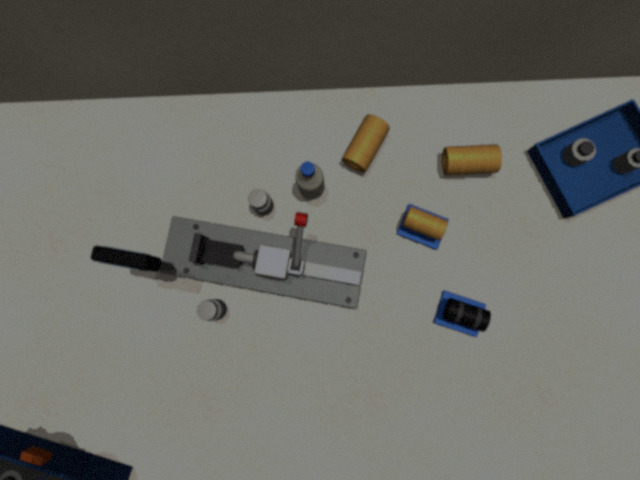

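View pics/wrist0.png

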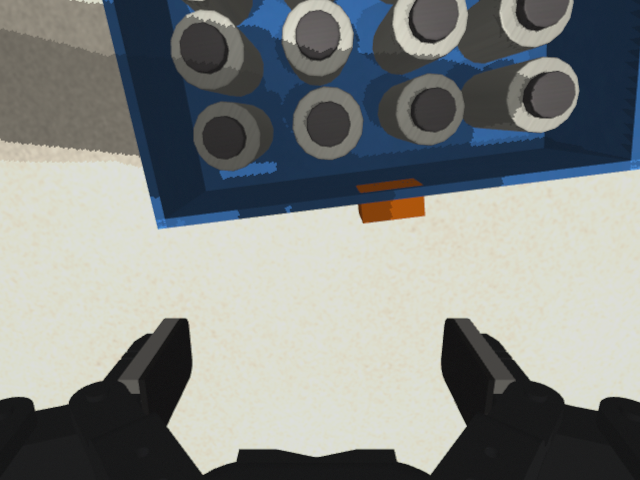

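Candidates for the brass sleeve in the top view are (426,223) in the blue rest, and larger ones loose on the bench at (366,143) and (471,160). The black sleeve is at (466,314). I choose the one in the rest. The gauge runs from (165,250) to (365,275), with the end stop at the left and the red knob at (301,219).

```bash
cat > h.py <<'E'
import numpy as np, cv2
from workcell import *
def cam(s):
    K=np.array([[s["fx"],0,s["cx"]],[0,s["fy"],s["cy"]],[0,0,1.]]); R,_=cv2.Rodrigues(np.array(s["rvec"],float)); return K,R,np.array(s["tvec"],float).ravel()
def ray(c,uv):
    K,R,t=c; d=R.T@np.linalg.inv(K)@np.array([uv[0],uv[1],1.]); return -R.T@t,d/np.linalg.norm(d)
def plane(c,uv,z):
    o,d=ray(c,uv); return o+d*(z-o[2])/d[2]
def proj(c,p):
    K,R,t=c; q=K@(R@np.asarray(p)+t); return q[:2]/q[2]
def tri(obs):
    A=np.zeros((3,3));b=np.zeros(3)
    for c,uv in obs:
        o,d=ray(c,uv);P=np.eye(3)-np.outer(d,d);A+=P;b+=P@o
    p=np.linalg.solve(A,b); return p,[np.linalg.norm(np.cross(p-ray(c,uv)[0],ray(c,uv)[1]))*1000 for c,uv in obs]
def blobs(img,lo,hi,amin=40):
    h=cv2.cvtColor(img,cv2.COLOR_RGB2HSV);m=cv2.inRange(h,np.array(lo),np.array(hi))
    n,l,st,ce=cv2.connectedComponentsWithStats(m); 
    return [(st[i,4],ce[i],cv2.minAreaRect(np.argwhere(l==i)[:,::-1].astype(np.float32))) for i in range(1,n) if st[i,4]>=amin]
E
python3 - <<'E'
from h import *
np.set_printoptions(precision=4,suppress=True)
S=snapshot("scene");T=snapshot("top");cs=cam(S);ct=cam(T)
print("camT",ray(ct,(320,240)),"camS",ray(cs,(320,240)))
for n,s in(("S",S),("T",T)):
    print(n,"red",blobs(s["color"],(0,150,80),(6,255,255),20)+blobs(s["color"],(174,150,80),(180,255,255),20))
    print(n,"brass",blobs(s["color"],(10,130,60),(25,255,255)))
    print(n,"blue",blobs(s["color"],(100,150,40),(125,255,255),100))
for uv in [(173,217),(366,250),(357,306),(162,273)]: print("bed corner",plane(ct,uv,.03))
t=cv2.resize(T["color"][170:350,140:520],None,fx=2.1,fy=2.1,interpolation=cv2.INTER_CUBIC); cv2.imwrite("pics/topc.png",t[:,:,::-1])
t=cv2.resize(S["color"][160:400,160:480],None,fx=2.5,fy=2.5,interpolation=cv2.INTER_CUBIC); cv2.imwrite("pics/scenec.png",t[:,:,::-1])
E
```

```text
camT (array([ 0.4919, -0.027 ,  0.9685]), array([ 0.123 ,  0.0285, -0.992 ])) camS (array([1.0612, 0.7546, 0.7489]), array([-0.4102, -0.6928, -0.5931]))
S red [(np.int32(131), array([318.6641, 234.9695]), ((318.8000183105469, 235.1000213623047), (14.310833930969238, 10.28591251373291), 63.43495178222656))]
S brass [(np.int32(918), array([198.2778, 213.1427]), ((198.07688903808594, 212.61538696289062), (44.93071746826172, 23.297409057617188), 56.30992889404297)), (np.int32(472), array([266.6144, 215.7097]), ((267.0, 215.5), (31.0, 16.0), 90.0)), (np.int32(1398), array([212.6938, 268.6924]), ((212.5, 268.5), (27.0, 53.0), 90.0))]
S blue [(np.int32(46268), array([129.076 ,  89.3812]), ((140.0, 116.0), (232.0, 280.0), 90.0)), (np.int32(311), array([601.3119,   9.1897]), ((601.7891845703125, 12.93513298034668), (18.23332405090332, 32.496490478515625), 17.10272979736328)), (np.int32(300), array([629.68,   8.21]), ((629.7059326171875, 7.823540210723877), (18.2221622467041, 19.306812286376953), 12.528807640075684)), (np.int32(311), array([318.4084, 199.0547]), ((319.8103332519531, 195.724136
[... 985 characters left out ...]
4.03624439239502))]
T blue [(np.int32(5742), array([592.3502, 160.501 ]), ((601.1347045898438, 157.73965454101562), (79.55950164794922, 108.93305206298828), 65.05609893798828)), (np.int32(132), array([307.1136, 168.947 ]), ((307.0, 169.0), (12.0, 12.0), 90.0)), (np.int32(325), array([417.5292, 236.9508]), ((417.743408203125, 237.11407470703125), (41.56622314453125, 9.535614967346191), 25.114835739135742)), (np.int32(576), array([455.0104, 312.7153]), ((459.5500793457031, 313.3500061035156), (44.27188491821289, 31.939001083374023), 18.434947967529297))]
bed corner [0.6661 0.3032 0.03  ]
bed corner [ 0.5848 -0.0925  0.03  ]
bed corner [ 0.4734 -0.0699  0.03  ]
bed corner [0.5509 0.3242 0.03  ]
```

View pics/topc.png

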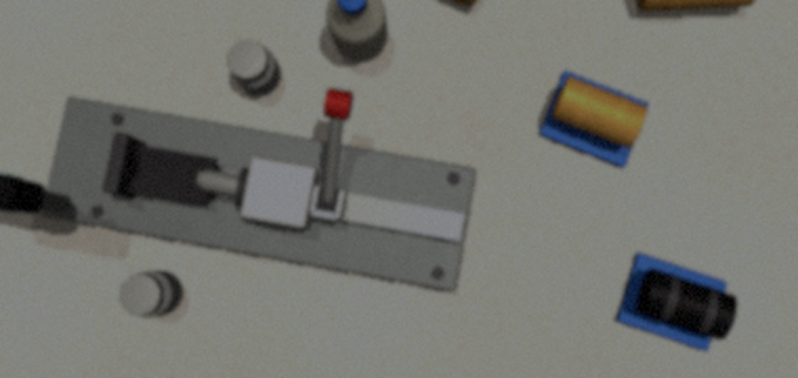

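View pics/scenec.png

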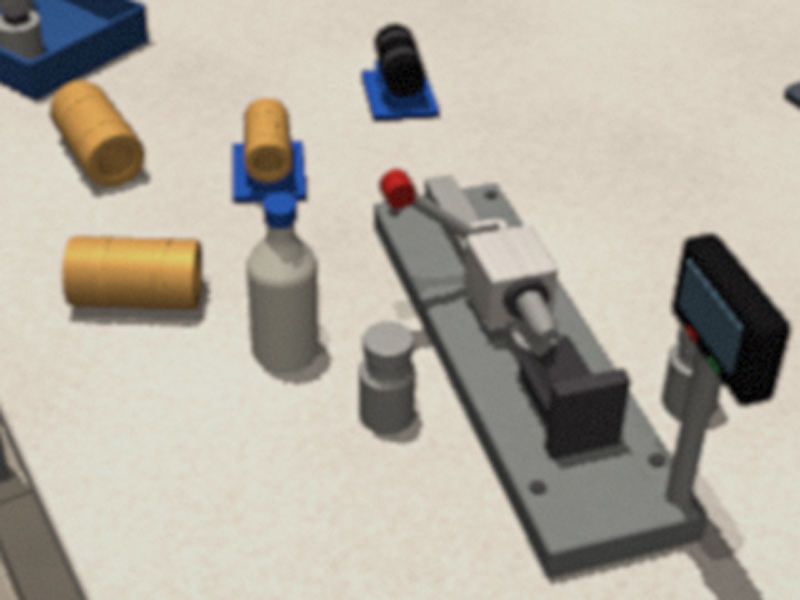

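```bash
python3 - <<'E'
from h import *
np.set_printoptions(precision=4,suppress=True)
S=snapshot("scene");T=snapshot("top");W=snapshot("wrist");cs=cam(S);ct=cam(T);cw=cam(W)
print("knob",tri([(cs,(318.8,235)),(ct,(300.5,218.7))]), plane(ct,(300.5,218.7),.13))
print("sleeve",tri([(cs,(267,215.5)),(ct,(425.3,223))]),plane(ct,(425.3,223),.06))
print("weight a top,b", plane(ct,(209,310),.08),plane(ct,(258,198),.08),"bottle",plane(ct,(307,169),.15))
# sleeve axis dir
import math
u=np.array([425.2,222.9]);
for a in (22.4,):
  d=np.array([math.cos(math.radians(a)),math.sin(math.radians(a))])*15
  v=plane(ct,u+d,.06)-plane(ct,u-d,.06); print("sleeve dir",v,math.degrees(math.atan2(v[1],v[0])))
st=read_state();R=st["eef_rot"];print("cam pos in tool",R.T@(ray(cw,(0,0))[0]-st["eef_pos"]), "cam axes in tool", R.T@cw[1].T)
for c in [(197,235),(355,255),(348,300),(187,271)]: print("bolt",plane(ct,c,.03))
E
```

```text
knob (array([0.6348, 0.0306, 0.1417]), [np.float64(0.6171044951112423), np.float64(0.6171044951114002)]) [0.6363 0.0317 0.13  ]
sleeve (array([ 0.6346, -0.2127,  0.0423]), [np.float64(0.5360014787391261), np.float64(0.5360014787393179)]) [ 0.6314 -0.2088  0.06  ]
weight a top,b [0.4747 0.2138 0.08  ] [0.6889 0.1177 0.08  ] bottle [0.7239 0.0164 0.15  ]
sleeve dir [-0.0246 -0.0528  0.    ] -114.9518942420757
cam pos in tool [-0.073  -0.1343 -0.    ] cam axes in tool [[ 0.0003  0.9567  0.291 ]
 [-0.0002 -0.291   0.9567]
 [ 1.     -0.0003  0.0002]]
bolt [0.6268 0.2528 0.03  ]
bolt [ 0.5754 -0.0699  0.03  ]
bolt [ 0.4857 -0.0525  0.03  ]
bolt [0.5534 0.2728 0.03  ]
```

Emit:
step_arm(
  increments=[
    [[0,-7,0],[0,0,0],0],
    [[0,-6,0],[0,-20,0],0],
    [[0,0,0],[30,-20,-23],0],
    [[0,0,0],[36,-10,-28],0],
    [[0,0,0],[36,0,-28],0],
  ],
  squeeze=40,
)

```text
time: 0.9
eef_pos: [0.3028, 0.38, 0.2916]
eef_rot: [[0.98, 0.003, 0.197], [-0.197, 0.003, 0.98], [0.003, -1.0, 0.004]]
contact_force: [0.7, 1.3, 1.1]
gripper_width: 0.993
```

Emit:
step_arm(
  increments=[
    [[0,0,0],[36,0,-28],0],
    [[0,0,0],[36,0,-28],0],
    [[0,0,0],[36,0,-28],0],
    [[0,0,0],[36,0,-28],0],
    [[0,0,0],[36,0,-28],0],
  ],
)

```text
time: 1.4
eef_pos: [0.4513, 0.2057, 0.2896]
eef_rot: [[0.98, 0.001, 0.199], [-0.199, 0.0, 0.98], [0.001, -1.0, 0.001]]
contact_force: [-0.1, 0.7, 0.1]
gripper_width: 0.997
```

Emit:
step_arm(
  increments=[
    [[0,0,0],[36,0,-28],0],
    [[0,0,0],[36,0,-28],0],
    [[0,0,0],[36,0,-28],0],
    [[0,0,0],[36,0,-28],0],
    [[0,0,0],[10,0,0],0],
  ],
)

```text
time: 1.9
eef_pos: [0.5812, 0.0623, 0.288]
eef_rot: [[0.979, -0.0, 0.204], [-0.204, -0.002, 0.979], [0.0, -1.0, -0.002]]
contact_force: [0.2, 0.9, -0.6]
gripper_width: 1.001
```

```bash
python3 - <<'E'
from h import *
np.set_printoptions(precision=4,suppress=True)
W=snapshot("wrist");cv2.imwrite("pics/w1.png",W["color"][:,:,::-1]);np.save("w1.npy",W,allow_pickle=True)
s=read_state();print(s["time"],s["eef_pos"],s["eef_rot"],s["joints"])
E
```

```text
1.95 [0.5815 0.0638 0.2878] [[ 0.9792 -0.0002  0.2031]
 [-0.2031 -0.0006  0.9792]
 [-0.     -1.     -0.0006]] [-0.005   0.2292  0.3971  1.7389 -0.0006  0.1996]
```

View pics/w1.png

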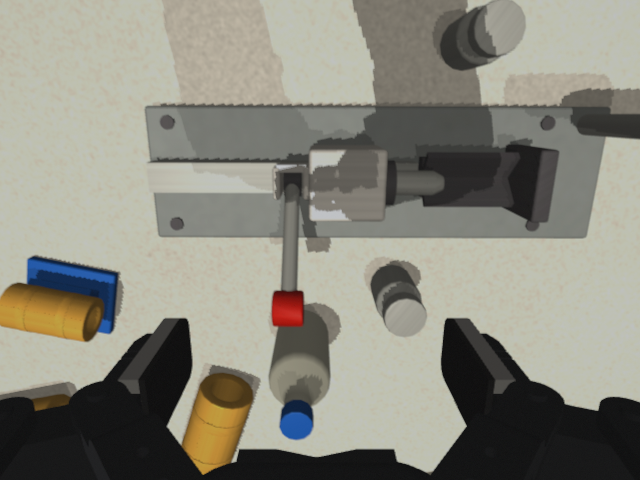

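The wrist view shows the knob at (288,308), the bed corners at (146,106), (160,237) and (587,237), the end stop at (545,185), and the brass sleeve in its rest at (50,311).

```bash
python3 - <<'E'
from h import *
np.set_printoptions(precision=4,suppress=True)
W=np.load("w1.npy",allow_pickle=True).item();cw=cam(W)
T=snapshot("top");ct=cam(T);S=snapshot("scene");cs=cam(S)
print(blobs(W["color"],(0,150,60),(6,255,255),100)+blobs(W["color"],(174,150,60),(180,255,255),100))
k=tri([(cs,(318.8,235)),(ct,(300.5,218.7)),(cw,(288,308.5))]);print("knob",k)
# edges: threshold bed bottom edge line
g=cv2.cvtColor(W["color"],cv2.COLOR_RGB2GRAY).astype(int)
def edge(cols,r0,r1):
    P=[]
    for u in cols:
        d=abs(np.diff(cv2.GaussianBlur(g[r0:r1,u-2:u+3].astype(np.float32),(1,5),0).mean(1))); v=r0+np.argmax(d)+.5; P.append((u,v))
    return P
Pb=edge(list(range(175,265,6))+list(range(335,380,6))+list(range(440,575,6)),226,248)
Pt=edge(list(range(290,350,6))+list(range(500,560,6)),96,115)
for n,P in(("far",Pb),("near",Pt)):
    X=np.array([plane(cw,p,.03)[:2] for p in P]);m=np.median(X,0)
    vx,vy,x0,y0=cv2.fitLine(X.astype(np.float32),cv2.DIST_HUBER,0,.001,.001).ravel()
    print(n,vx,vy,x0,y0,"ang",np.degrees(np.arctan2(vy,vx)),P[0],P[-1])
for c in[(146,106),(160,237),(587,237),(167,122),(177,224),(547,122),(532,225)]: print(c,plane(cw,c,.03))
for uv in [(550,148),(546,223)]: print("stop top", plane(cw,uv,.096))
E
```

```text
[(np.int32(1064), array([287.3797, 308.7509]), ((287.0, 308.5), (35.0, 30.0), 90.0))]
knob (array([0.6352, 0.0304, 0.1423]), [np.float64(0.4082508984595365), np.float64(1.1336643985622796), np.float64(1.0610559459917728)])
far 0.20498583 0.97876495 0.62987673 0.10120635 ang 78.171326 (175, np.float64(236.5)) (572, np.float64(238.5))
near 0.20876268 0.9779663 0.5163179 0.14904529 ang 77.95014 (290, np.float64(103.5)) (554, np.float64(104.5))
(146, 106) [ 0.4729 -0.0675  0.03  ]
(160, 237) [ 0.5892 -0.0922  0.03  ]
(587, 237) [0.6721 0.306  0.03  ]
(167, 122) [ 0.4895 -0.0536  0.03  ]
(177, 224) [ 0.5802 -0.0725  0.03  ]
(547, 122) [0.5579 0.2741 0.03  ]
(532, 225) [0.6496 0.2555 0.03  ]
stop top [0.5691 0.2423 0.096 ]
stop top [0.6267 0.2364 0.096 ]
```

Emit:
step_arm(
  increments=[
    [[0,0,0],[30,10,-11],0.4],
    [[0,0,0],[29,30,-11],0.4],
    [[0,0,0],[0,40,0],0.4],
    [[0,0,0],[0,40,0],0.4],
    [[0,0,0],[0,0,0],0.4],
  ],
)

```text
time: 2.55
eef_pos: [0.6252, 0.0352, 0.1596]
eef_rot: [[0.98, -0.019, 0.197], [-0.197, 0.001, 0.98], [-0.019, -1.0, -0.003]]
contact_force: [-0.9, -0.3, -1.2]
gripper_width: 0.598
```

```bash
python3 - <<'E'
from h import *
np.set_printoptions(precision=4,suppress=True)
W=snapshot("wrist");cv2.imwrite("pics/w2.png",W["color"][:,:,::-1]);cw=cam(W)
s=read_state();print(s["time"],s["eef_pos"],s["gripper_width"])
print(blobs(W["color"],(0,150,40),(6,255,255),100)+blobs(W["color"],(174,150,40),(180,255,255),100),"tcp proj",proj(cw,s["eef_pos"]), "knob pred",proj(cw,[.6352,.0304,.1423]))
E
```

```text
2.6 [0.6281 0.035  0.1647] 0.6019491155077451
[(np.int32(3579), array([306.8673, 338.7142]), ((306.5, 338.0), (64.0, 57.0), 90.0))] tcp proj [317.7937 346.4672] knob pred [309.8262 335.8616]
```

View pics/w2.png

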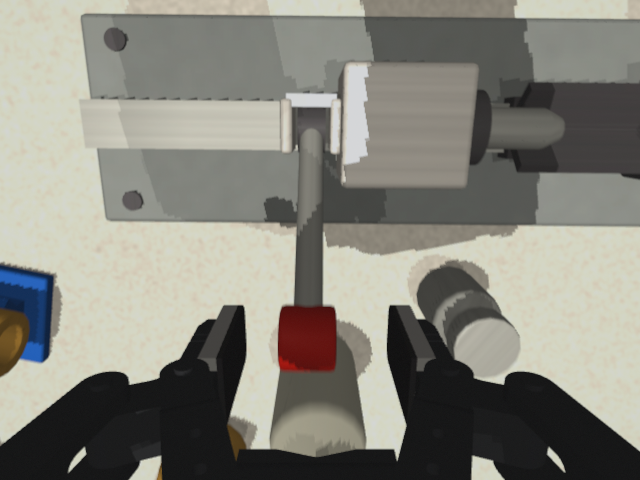

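Emit:
step_arm(
  increments=[
    [[0,0,0],[4,20,-3],0.4],
    [[0,0,0],[0,10,0],0.4],
    [[0,0,0],[0,0,0],0.4],
    [[0,0,0],[0,0,0],0.4],
    [[0,0,0],[0,0,0],0.4],
  ],
)

```text
time: 3.1
eef_pos: [0.6367, 0.0301, 0.1416]
eef_rot: [[0.98, 0.003, 0.198], [-0.198, -0.0, 0.98], [0.003, -1.0, 0.001]]
contact_force: [-0.2, 0.2, -0.6]
gripper_width: 0.599
```

```bash
python3 - <<'E'
from h import *
np.set_printoptions(precision=4,suppress=True)
W=snapshot("wrist");cv2.imwrite("pics/w3.png",W["color"][:,:,::-1]);cw=cam(W)
s=read_state();print(s["time"],s["eef_pos"],s["gripper_width"],s["eef_rot"])
print(blobs(W["color"],(0,150,30),(6,255,255),100)+blobs(W["color"],(174,150,30),(180,255,255),100),"tcp proj",proj(cw,s["eef_pos"]), "knob pred",proj(cw,[.6352,.0304,.1423]))
E
```

```text
3.15 [0.6366 0.03   0.1412] 0.5957426459414608 [[ 0.9801  0.0028  0.1984]
 [-0.1984 -0.0001  0.9801]
 [ 0.0028 -1.      0.0004]]
[(np.int32(4727), array([313.5026, 329.8606]), ((313.5, 329.0), (74.0, 65.0), 90.0))] tcp proj [316.4047 331.1488] knob pred [316.716  328.9191]
```

View pics/w3.png

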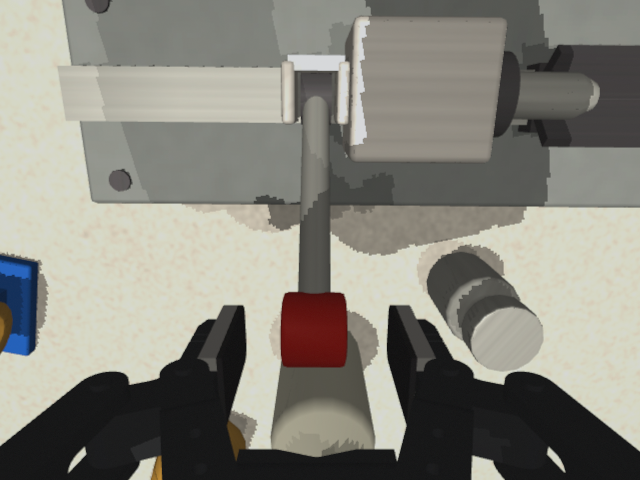

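The knob at (314,330) sits between the jaws.

Emit:
step_arm(
  increments=[
    [[0,0,0],[-1,8,-1],0.5],
    [[0,0,0],[0,0,0],0.9],
    [[0,0,0],[0,0,0],0.9],
    [[0,0,0],[0,0,0],0.9],
    [[0,0,0],[0,0,0],0.9],
  ],
  squeeze=50,
)

```text
time: 3.65
eef_pos: [0.634, 0.0297, 0.1306]
eef_rot: [[0.98, -0.002, 0.199], [-0.199, 0.001, 0.98], [-0.002, -1.0, 0.001]]
contact_force: [-0.5, 2.3, -2.4]
gripper_width: 0.249
```

Emit:
step_arm(
  increments=[
    [[0,0,0],[-12,-11,0],0.9],
    [[0,0,0],[-14.5,-9.5,0],0.9],
    [[0,0,0],[-15.5,-7,0],0.9],
    [[0,0,0],[-18.5,-5,0],0.9],
    [[0,0,0],[0,0,0],0.9],
  ],
)

```text
time: 4.15
eef_pos: [0.5746, 0.0416, 0.1639]
eef_rot: [[0.98, 0.0, 0.198], [-0.198, 0.0, 0.98], [0.0, -1.0, 0.0]]
contact_force: [-1.2, 1.9, -2.9]
gripper_width: 0.245
```

Emit:
step_arm(
  increments=[
    [[0,0,0],[-19,-2,0.5],0.9],
    [[0,0,0],[-19,2,0.5],0.9],
    [[0,0,0],[-18.5,5,0],0.9],
    [[0,0,0],[-17.5,8,0],0.9],
    [[0,0,0],[-15.5,11,0],0.9],
  ],
)

```text
time: 4.65
eef_pos: [0.4921, 0.059, 0.1455]
eef_rot: [[0.98, 0.013, 0.199], [-0.199, -0.002, 0.98], [0.013, -1.0, 0.0]]
contact_force: [0.6, -0.2, 11.9]
gripper_width: 0.247
```

Emit:
step_arm(
  increments=[
    [[0,0,0],[-9,8.5,0],0.9],
    [[0,0,0],[-7,8,0],0.9],
    [[0,0,0],[0,0,0],0.9],
    [[0,0,0],[0,0,0],0.9],
    [[0,0,0],[0,0,0],0.9],
  ],
)

```text
time: 5.15
eef_pos: [0.4727, 0.063, 0.1265]
eef_rot: [[0.98, 0.003, 0.198], [-0.198, -0.0, 0.98], [0.003, -1.0, 0.0]]
contact_force: [-4.5, 2.4, 9.5]
gripper_width: 0.249
```

```bash
python3 - <<'E'
from h import *
for n in ("wrist","scene"):
    W=snapshot(n);cv2.imwrite(f"pics/{n}4.png",W["color"][:,:,::-1])
E
```

```text
(no output)
```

View pics/wrist4.png

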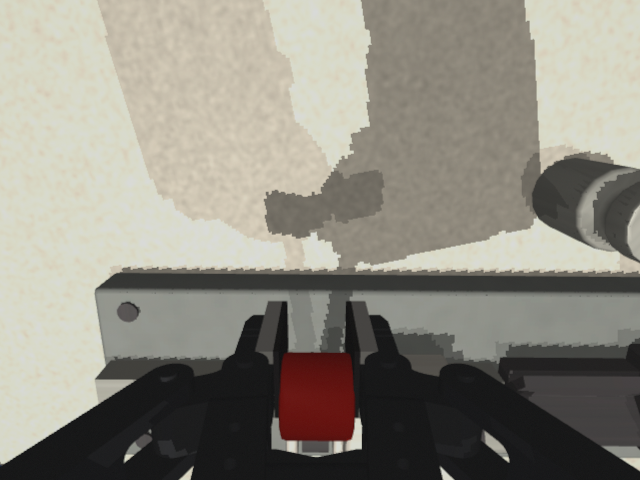

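View pics/scene4.png

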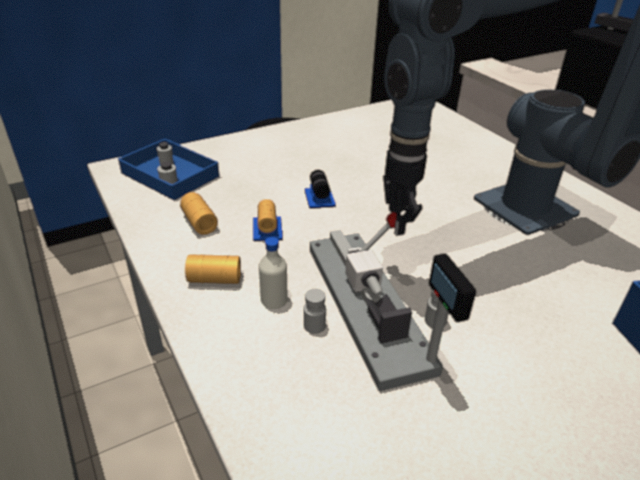

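Emit:
step_arm(
  increments=[
    [[0,0,0],[0,0,-10],0.9],
    [[0,0,0],[0,0,-20],0.9],
    [[0,0,0],[-0.5,0,-25],0.9],
    [[0,0,0],[0,0,-20],0.9],
    [[0,0,0],[0,0,-5],0.9],
  ],
)

```text
time: 5.75
eef_pos: [0.456, -0.0166, 0.1264]
eef_rot: [[0.98, 0.002, 0.2], [-0.2, -0.0, 0.98], [0.002, -1.0, 0.0]]
contact_force: [-4.7, 4.0, 9.1]
gripper_width: 0.25
```

Emit:
step_arm(
  increments=[
    [[0,0,0],[0,0,-1],0.9],
    [[0,0,0],[0,0,0],0.9],
    [[0,0,0],[0,0,0],0.9],
    [[0,0,0],[0,0,0],0.9],
    [[0,0,0],[0,0,0],0.9],
  ],
)

```text
time: 6.25
eef_pos: [0.4559, -0.017, 0.1265]
eef_rot: [[0.98, 0.002, 0.199], [-0.199, -0.002, 0.98], [0.002, -1.0, -0.001]]
contact_force: [-6.1, 0.7, 10.6]
gripper_width: 0.246
```

```bash
python3 - <<'E'
from h import *
np.set_printoptions(precision=4,suppress=True)
for n in ("wrist","scene","top"):
    W=snapshot(n);cv2.imwrite(f"pics/{n}5.png",W["color"][:,:,::-1])
s=read_state();print(s["time"],s["eef_pos"],s["contact_force"])
E
```

```text
6.4 [ 0.4559 -0.0171  0.1265] [-6.3813  0.2516  9.1987]
```

View pics/top5.png

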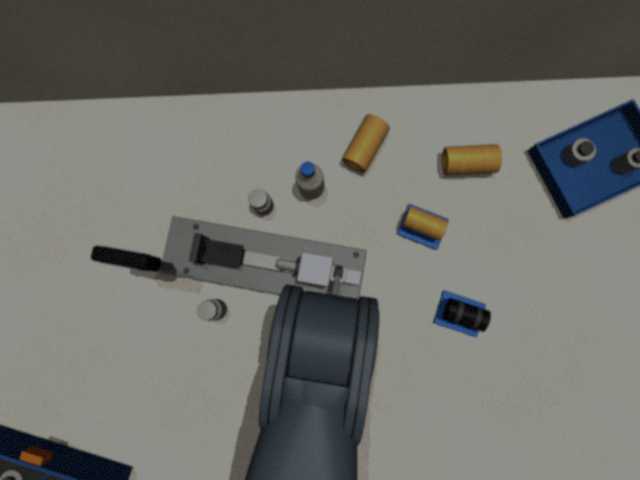

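The slide is drawn back (pin tip at (278,265), well clear of the V-block). Next I release the knob, rise and turn.

Emit:
step_arm(
  increments=[
    [[0,0,0],[0,0,0],0.4],
    [[0,0,0],[0,0,0],0.4],
    [[0,0,0],[0,0,0],0.4],
    [[0,0,0],[0,-30,0],0.4],
    [[0,0,0],[0,-40,0],0.2],
  ],
)

```text
time: 6.9
eef_pos: [0.4533, -0.016, 0.1909]
eef_rot: [[0.98, -0.007, 0.199], [-0.199, 0.001, 0.98], [-0.007, -1.0, -0.0]]
contact_force: [0.7, -0.4, 0.5]
gripper_width: 0.75
```

Emit:
step_arm(
  increments=[
    [[0,-8.5,0],[0,-40,0],0],
    [[0,-8.5,0],[0,-20,0],0],
    [[0,-8.5,0],[0,0,0],0],
    [[0,-8.5,0],[0,0,0],0],
    [[0,-8.5,0],[0,0,0],0],
  ],
)

```text
time: 7.4
eef_pos: [0.4557, -0.0164, 0.2533]
eef_rot: [[0.854, 0.0, -0.521], [0.521, -0.0, 0.854], [-0.0, -1.0, -0.0]]
contact_force: [-0.2, 0.0, 0.2]
gripper_width: 0.999
```

Emit:
step_arm(
  increments=[
    [[0,-8.5,0],[0,0,0],0],
    [[0,-8.5,0],[0,0,0],0],
    [[0,-8.5,0],[0,0,0],0],
    [[0,-8.5,0],[0,0,0],0],
    [[0,0,0],[-15,0,-35],0],
  ],
)

```text
time: 7.9
eef_pos: [0.4793, -0.0426, 0.2536]
eef_rot: [[0.416, -0.001, -0.909], [0.909, 0.002, 0.416], [0.001, -1.0, 0.002]]
contact_force: [0.3, 1.2, 0.2]
gripper_width: 1.001
```

Emit:
step_arm(
  increments=[
    [[0,0,0],[-17,0,-42],0],
    [[0,0,0],[-17,0,-42],0],
    [[0,0,0],[-17,0,-42],0],
    [[0,0,0],[-17,0,-42],0],
    [[0,0,0],[-17,0,-42],0],
  ],
)

```text
time: 8.4
eef_pos: [0.6364, -0.2119, 0.2526]
eef_rot: [[0.422, -0.0, -0.907], [0.907, -0.0, 0.422], [-0.0, -1.0, 0.0]]
contact_force: [0.5, 0.4, 0.6]
gripper_width: 1.003
```

Emit:
step_arm(
  increments=[
    [[0,0,0],[0,0,0],0],
    [[0,0,0],[0,0,0],0],
    [[0,0,0],[0,0,0],0],
    [[0,0,0],[0,0,0],0],
    [[0,0,0],[0,0,0],0],
  ],
)

```text
time: 8.9
eef_pos: [0.635, -0.2093, 0.2555]
eef_rot: [[0.421, 0.003, -0.907], [0.907, -0.001, 0.421], [0.0, -1.0, -0.003]]
contact_force: [-0.0, -0.2, 0.1]
gripper_width: 1.003
```

```bash
python3 - <<'E'
from h import *
np.set_printoptions(precision=4,suppress=True)
W=snapshot("wrist");cv2.imwrite("pics/w6.png",W["color"][:,:,::-1]);np.save("w6.npy",W,allow_pickle=True)
s=read_state();print(s["time"],s["eef_pos"],s["eef_rot"],s["joints"])
W=snapshot("top");cv2.imwrite("pics/top6.png",W["color"][:,:,::-1])
E
```

```text
8.95 [ 0.6351 -0.2093  0.2553] [[ 0.4209  0.0023 -0.9071]
 [ 0.9071 -0.001   0.4209]
 [ 0.     -1.     -0.0025]] [-0.4186  0.4547  0.6163  1.7298 -0.     -1.5549]
```

View pics/w6.png

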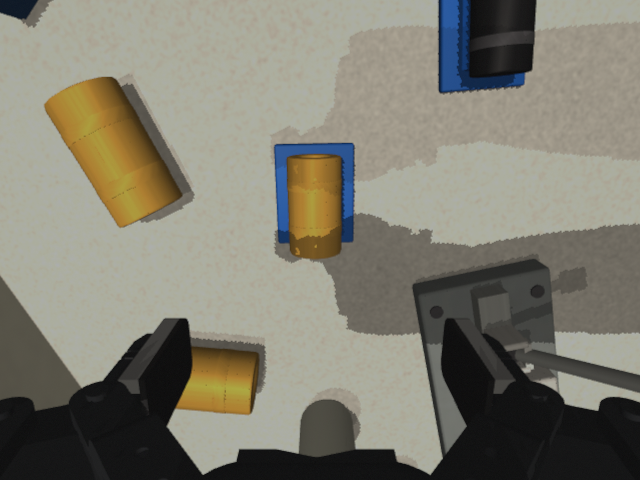

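View pics/top6.png

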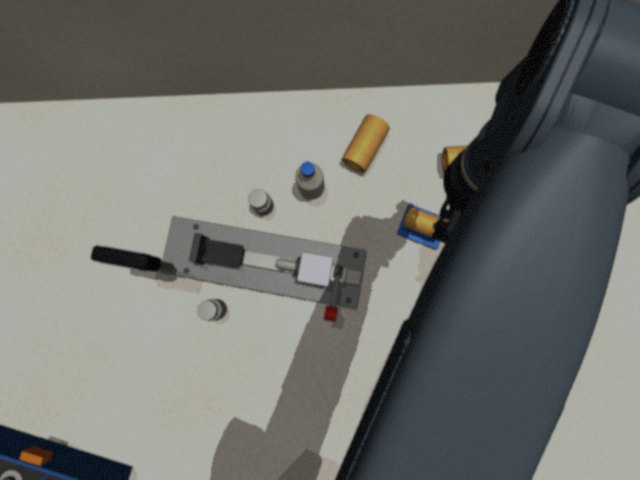

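```bash
python3 - <<'E'
from h import *
np.set_printoptions(precision=4,suppress=True)
W=np.load("w6.npy",allow_pickle=True).item();cw=cam(W)
b=[x for x in blobs(W["color"],(8,120,30),(28,255,255),800) if 280<x[1][0]<350 and x[1][1]<260];print(b)
# sleeve silhouette edges by row
h=cv2.cvtColor(W["color"],cv2.COLOR_RGB2HSV);m=cv2.inRange(h,np.array((8,120,30)),np.array((28,255,255)))
L=[];Rr=[]
for v in range(165,245,5):
    c=np.where(m[v,270:360])[0]+270; L.append((c[0],v));Rr.append((c[-1]+1,v))
L=np.array(L);Rr=np.array(Rr);c=(L+Rr)/2.;print(L[::5],Rr[::5])
S=snapshot("scene");T=snapshot("top");cs=cam(S)
A=[plane(cw,p,.043)[:2] for p in c];
vx,vy,x0,y0=cv2.fitLine(np.array(A,np.float32),2,0,.001,.001).ravel();print("axis ang",np.degrees(np.arctan2(vy,vx)),x0,y0)
for p in [(275,145),(354,144),(353,240),(278,242)]: print("base",plane(cw,p,.010))
# top ends of the sleeve on z=.065 : near end (lower) silhouette and far
print("ends top line",plane(cw,(314,155),.065),plane(cw,(314.5,258),.065),plane(cw,(314.5,258),.043))
print("width @43", np.linalg.norm(plane(cw,(288.5,206),.05)-plane(cw,(341.5,206),.05)))
print(tri([(cs,(267,215.5)),(cam(T),(425.3,223)),(cw,(314.7,206))]))
E
```

```text
[(np.int32(5325), array([314.3161, 204.9465]), ((313.5, 206.0), (104.0, 53.0), 90.0))]
[[287 165]
 [288 190]
 [289 215]
 [290 240]] [[341 165]
 [341 190]
 [341 215]
 [341 240]]
axis ang 66.09965 0.6360812 -0.21425785
base [ 0.6489 -0.269   0.01  ]
base [ 0.5865 -0.2409  0.01  ]
base [ 0.6217 -0.1619  0.01  ]
base [ 0.6855 -0.1893  0.01  ]
ends top line [ 0.6193 -0.2513  0.065 ] [ 0.6532 -0.1777  0.065 ] [ 0.6565 -0.171   0.043 ]
width @43 0.04280333957739958
(array([ 0.6355, -0.2121,  0.0431]), [np.float64(0.14219635357593505), np.float64(1.5461040743079997), np.float64(1.6717393704758328)])
```

The sleeve in the rest is at (315,206), axis height 43 mm and diameter about 43 mm. The other two brass ones are larger.

Emit:
step_arm(
  increments=[
    [[0,-1,0],[-4,40,-3],0],
    [[0,0,0],[0,45,0],0],
    [[0,0,0],[0,45,0],0.1],
    [[0,0,0],[0,30,0],0.2],
    [[0,0,0],[0,0,0],0.2],
  ],
)

```text
time: 9.6
eef_pos: [0.6318, -0.213, 0.0861]
eef_rot: [[0.406, -0.012, -0.914], [0.914, 0.005, 0.406], [0.0, -1.0, 0.013]]
contact_force: [-0.9, -0.1, -0.0]
gripper_width: 0.8
```

Emit:
step_arm(
  increments=[
    [[0,0,0],[0,0,0],0.2],
    [[0,0,0],[0,0,0],0.2],
    [[0,0,0],[0,0,0],0.2],
    [[0,0,0],[0,0,0],0.2],
    [[0,0,0],[0,0,0],0.2],
  ],
)

```text
time: 10.1
eef_pos: [0.6373, -0.2155, 0.0949]
eef_rot: [[0.406, 0.002, -0.914], [0.914, -0.001, 0.406], [-0.0, -1.0, -0.003]]
contact_force: [-0.1, 0.3, 0.4]
gripper_width: 0.802
```

```bash
python3 - <<'E'
from h import *
np.set_printoptions(precision=4,suppress=True)
W=snapshot("wrist");cv2.imwrite("pics/w7.png",W["color"][:,:,::-1]);cw=cam(W)
s=read_state();print(s["time"],s["eef_pos"],s["eef_rot"])
R=s["eef_rot"];print("to go (tool mm)",1000*R.T@(np.array([.636,-.2145,.035])-s["eef_pos"]))
print("axis pred ctr",proj(cw,[.636,-.2145,.043]))
E
```

```text
10.15 [ 0.637  -0.2154  0.0944] [[ 0.406   0.0016 -0.9139]
 [ 0.9139 -0.0007  0.406 ]
 [-0.     -1.     -0.0018]]
to go (tool mm) [ 0.4096 59.4422  1.3872]
axis pred ctr [322.3197 280.609 ]
```

View pics/w7.png

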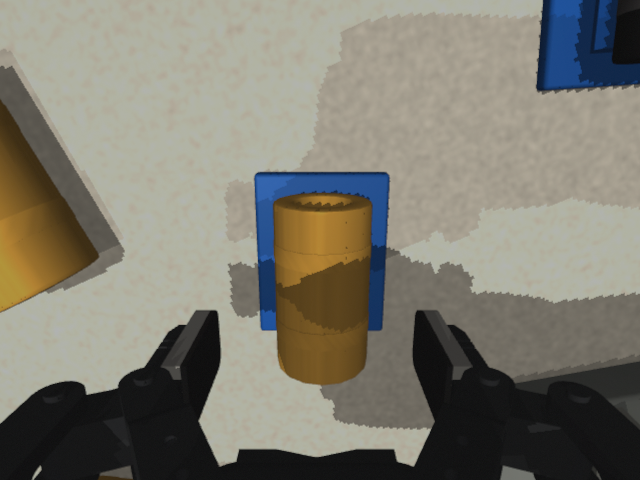

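The sleeve at (322,290) lies centred between the jaws.

Emit:
step_arm(
  increments=[
    [[0,0,0],[0,25,1],0.2],
    [[0,0,0],[0,20,0],0.2],
    [[0,0,0],[0,14,0],0.2],
    [[0,0,0],[0,0,0],0.2],
    [[0,0,0],[0,0,0],0.2],
  ],
  squeeze=60,
)

```text
time: 10.65
eef_pos: [0.6355, -0.2147, 0.0343]
eef_rot: [[0.406, -0.0, -0.914], [0.914, 0.0, 0.406], [-0.0, -1.0, 0.0]]
contact_force: [1.2, 0.1, 0.4]
gripper_width: 0.799
```

Emit:
step_arm(
  increments=[
    [[0,0,0],[0,0,0],0.35],
    [[0,0,0],[0,0,0],0.8],
    [[0,0,0],[0,0,0],0.8],
    [[0,0,0],[0,0,0],0.8],
    [[0,0,0],[0,0,0],0.8],
  ],
)

```text
time: 11.15
eef_pos: [0.6351, -0.2146, 0.0366]
eef_rot: [[0.406, -0.0, -0.914], [0.914, -0.0, 0.406], [-0.0, -1.0, 0.0]]
contact_force: [-3.9, 0.6, 6.3]
gripper_width: 0.489
```

Emit:
step_arm(
  increments=[
    [[0,0,0],[0,-15,0],0.8],
    [[0,0,0],[0,-30,0],0.8],
    [[0,0,0],[0,-45,0],0.8],
    [[0,0,0],[0,-45,0],0.8],
    [[0,-6,0],[0,-30,0],0.8],
  ],
)

```text
time: 11.65
eef_pos: [0.6363, -0.2151, 0.2031]
eef_rot: [[0.306, 0.004, -0.952], [0.952, -0.002, 0.306], [-0.0, -1.0, -0.004]]
contact_force: [1.0, 0.0, -6.1]
gripper_width: 0.484
```

Emit:
step_arm(
  increments=[
    [[0,-6,0],[0,0,0],0.8],
    [[0,0,0],[15,0,4],0.8],
    [[0,0,0],[30,0,8],0.8],
    [[0,0,0],[30,0,8],0.8],
    [[0,0,0],[0,0,0],0.8],
  ],
)

```text
time: 12.15
eef_pos: [0.6302, -0.1313, 0.1976]
eef_rot: [[0.204, -0.004, -0.979], [0.979, 0.005, 0.204], [0.004, -1.0, 0.005]]
contact_force: [0.2, -1.4, -6.0]
gripper_width: 0.484
```

```bash
python3 - <<'E'
from h import *
np.set_printoptions(precision=4,suppress=True)
W=snapshot("wrist");cv2.imwrite("pics/w8.png",W["color"][:,:,::-1]);cw=cam(W)
s=read_state();print(s["time"],s["eef_pos"],s["eef_rot"],s["contact_force"],s["gripper_width"])
R=s["eef_rot"];print("to go (tool mm)",1000*R.T@(np.array([.5865,.1888,.2])-s["eef_pos"]))
E
```

```text
12.2 [ 0.6305 -0.1339  0.1976] [[ 0.2048 -0.0035 -0.9788]
 [ 0.9788  0.002   0.2048]
 [ 0.0012 -1.      0.0039]] [-0.3536 -0.9942 -6.106 ] 0.4898083987566338
to go (tool mm) [306.8333  -1.5933 109.1558]
```

View pics/w8.png

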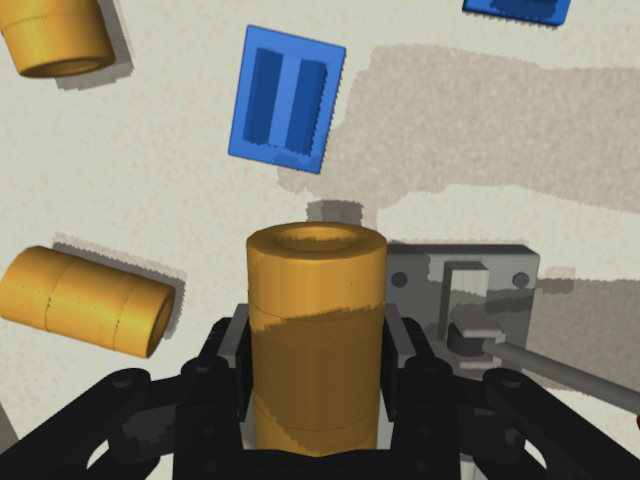

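The sleeve is held, with its end at (316,240) and its axis along the tool x. I'll carry it over the V-block.

Emit:
step_arm(
  increments=[
    [[0,0,0],[42,0,15],0.8],
    [[0,0,0],[42,0,15],0.8],
    [[0,0,0],[42,0,15],0.8],
    [[0,0,0],[42,0,15],0.8],
    [[0,0,0],[42,0,15],0.8],
  ],
)

```text
time: 12.7
eef_pos: [0.6006, 0.085, 0.198]
eef_rot: [[0.209, -0.002, -0.978], [0.978, -0.0, 0.209], [-0.001, -1.0, 0.002]]
contact_force: [1.4, 0.3, -6.8]
gripper_width: 0.483
```

Emit:
step_arm(
  increments=[
    [[0,0,0],[42,0,15],0.8],
    [[0,0,0],[35,0,13],0.8],
    [[0,0,0],[20,0,6],0.8],
    [[0,0,0],[0,0,0],0.8],
    [[0,0,0],[0,0,0],0.8],
  ],
)

```text
time: 13.2
eef_pos: [0.5879, 0.1857, 0.1981]
eef_rot: [[0.207, -0.002, -0.978], [0.978, -0.001, 0.207], [-0.002, -1.0, 0.002]]
contact_force: [0.6, -0.2, -6.2]
gripper_width: 0.489
```

Emit:
step_arm(
  increments=[
    [[0,0,0],[0,0,0],0.8],
    [[0,0,0],[0,0,0],0.8],
    [[0,0,0],[0,0,0],0.8],
    [[0,0,0],[0,0,0],0.8],
    [[0,0,0],[0,0,0],0.8],
  ],
)

```text
time: 13.7
eef_pos: [0.5886, 0.1852, 0.1994]
eef_rot: [[0.208, 0.0, -0.978], [0.978, -0.0, 0.208], [0.0, -1.0, -0.0]]
contact_force: [-0.4, 0.2, -5.7]
gripper_width: 0.486
```

```bash
python3 - <<'E'
from h import *
np.set_printoptions(precision=4,suppress=True)
s=read_state();print(s["time"],s["eef_pos"],s["eef_rot"],s["contact_force"],s["gripper_width"])
R=s["eef_rot"];print("to go (tool mm)",1000*R.T@(np.array([.5865,.1888,.075-.007])-s["eef_pos"]))
for n in ("wrist","scene","top"):
    W=snapshot(n);I=W["color"]
    if n!="wrist": I=cv2.resize(I[150:400,150:500] if n=="scene" else I[150:360,80:400],None,fx=2.2,fy=2.2,interpolation=2)
    cv2.imwrite(f"pics/{n}9.png",I[:,:,::-1])
E
```

```text
13.7 [0.5886 0.1852 0.1994] [[ 0.2079  0.0001 -0.9782]
 [ 0.9782 -0.      0.2079]
 [ 0.     -1.     -0.0001]] [-0.4031  0.2347 -5.6845] 0.4863068219617499
to go (tool mm) [  3.0482 131.3994   2.777 ]
```

View pics/wrist9.png

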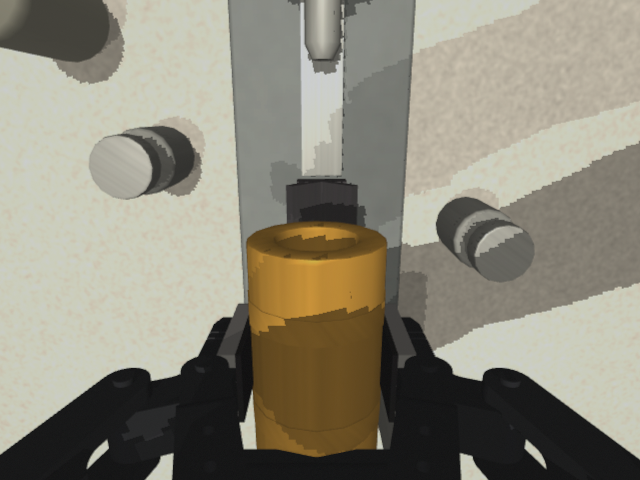

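View pics/scene9.png

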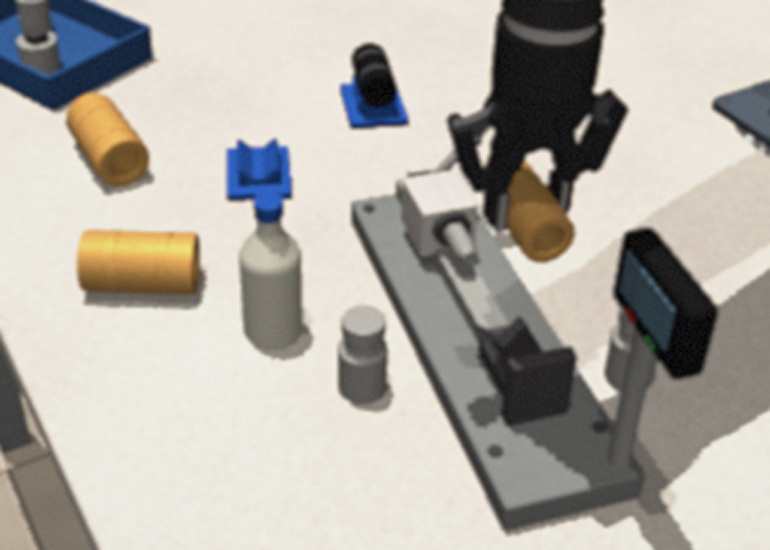

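```bash
python3 - <<'E'
from h import *
np.set_printoptions(precision=4,suppress=True)
W=snapshot("wrist");cw=cam(W);cv2.imwrite("pics/w10c.png",cv2.resize(W["color"][0:260,200:440],None,fx=2.3,fy=2.3,interpolation=2)[:,:,::-1])
X=np.array([.9784,-.2068]);Y=np.array([.2068,.9784]);O=np.array([.5646,.0851])
g=cv2.cvtColor(W["color"],cv2.COLOR_RGB2GRAY).astype(np.float32)
def f(uv,z): p=plane(cw,uv,z)[:2]-O; return p@X*1000,p@Y*1000
for v in (120,140,160,170):
    d=np.diff(g[v,225:425]); print(v,[ (int(i)+226,round(float(d[i]),0)) for i in np.where(abs(d)>14)[0]])
for v in (190,205,215): 
    d=np.diff(g[v,225:425]); print(v,[ (int(i)+226,round(float(d[i]),0)) for i in np.where(abs(d)>14)[0]])
print("rail",f((302,150),.05),f((342,150),.05),"bed",f((240,150),.03),f((408,150),.03),"V",f((287,200),.063),f((357,200),.063),"pin tip",f((322,60),.075))
s=read_state();print("tcp",(s["eef_pos"][:2]-O)@X,(s["eef_pos"][:2]-O)@Y)
# sleeve held: end face outline 247..386 at row 240
print("sleeve sides at .082:",f((247,243),.2065),f((386,243),.2065), f((316,225),.228))
E
```

```text
120 [(233, -19.0), (234, -59.0), (301, 33.0), (302, 21.0), (328, -17.0), (342, -40.0), (408, 36.0), (409, 48.0)]
140 [(234, -19.0), (235, -62.0), (301, 28.0), (302, 32.0), (331, -16.0), (341, -18.0), (342, -72.0), (344, 31.0), (407, 35.0), (408, 47.0)]
160 [(236, -41.0), (237, -31.0), (301, 25.0), (302, 40.0), (341, -22.0), (342, -16.0), (406, 41.0), (407, 45.0)]
170 [(236, -22.0), (237, -69.0), (301, 22.0), (302, 34.0), (306, -16.0), (341, -20.0), (342, -18.0), (405, 34.0), (406, 45.0)]
190 [(237, -26.0), (238, -70.0), (286, -40.0), (357, 31.0), (358, 29.0), (404, 35.0), (405, 55.0)]
205 [(238, -24.0), (239, -67.0), (240, 16.0), (286, -40.0), (287, -31.0), (358, 21.0), (359, 24.0), (363, -29.0), (364, 23.0), (365, 30.0), (403, 46.0), (404, 57.0)]
215 [(238, -15.0), (239, -51.0), (286, -29.0), (287, -47.0), (357, 16.0), (367, 18.0), (402, 21.0), (403, 52.0), (404, 27.0)]
rail (np.float64(13.000956896452282), np.float64(51.309334733731845)) (np.float64(-12.965275743570661), np.float64(51.3283287811121)) bed (np.float64(56.77454001958071), np.float64(52.839162887151765)) (np.float64(-59.96786613844969), np.float64(52.92455882519909)) V (np.float64(22.50082709090685), np.float64(81.67298467656173)) (np.float64(-22.34667694465179), np.float64(81.69895232981678)) pin tip (np.float64(0.46853317512409093), np.float64(0.11417492589348126))
tcp 0.0025383783809842125 0.10328523400417809
sleeve sides at .082: (np.float64(25.077360870964625), np.float64(67.35977063800289)) (np.float64(-18.060390492131095), np.float64(67.37871986173764)) (np.float64(3.6112132023642705), np.float64(56.12835518924622))
```

View pics/w10c.png

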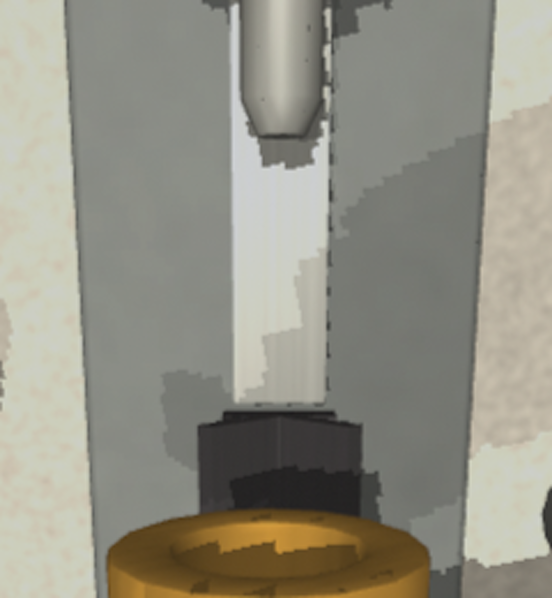

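```bash
python3 - <<'E'
from h import *
W=snapshot("wrist");cw=cam(W)
X=np.array([.9784,-.2068]);Y=np.array([.2068,.9784]);O=np.array([.5646,.0851])
def f(uv,z): p=plane(cw,uv,z)[:2]-O; return p@X*1000,p@Y*1000
for dz in (-3,0,3): print(dz,f((316,222),.1844+dz/1000),f((316,263),.2284+dz/1000), f((316.5,243),.2064+dz/1000))
E
```

```text
-3 (np.float64(3.6705194755004236), np.float64(66.93627337543559)) (np.float64(3.596107274546016), np.float64(67.35093085232587)) (np.float64(3.4753930544876455), np.float64(68.35837653971589))
0 (np.float64(3.664801565983822), np.float64(66.19370528842687)) (np.float64(3.5901277861200622), np.float64(66.29543435261952)) (np.float64(3.4731999580268336), np.float64(67.45779414752096))
3 (np.float64(3.65908365646723), np.float64(65.45113720141812)) (np.float64(3.5841482976942194), np.float64(65.23993785291319)) (np.float64(3.4710068615660172), np.float64(66.55721175532602))
```

Emit:
step_arm(
  increments=[
    [[0,0,0],[0,15,3.5],0.8],
    [[0,0,0],[0,35,0],0.8],
    [[0,0,0],[0,35,0],0.8],
    [[0,0,0],[0,25,0],0.8],
    [[0,0,0],[0,0,0],0.8],
  ],
)

```text
time: 14.45
eef_pos: [0.5806, 0.1856, 0.0833]
eef_rot: [[0.207, -0.011, -0.978], [0.978, -0.002, 0.207], [-0.005, -1.0, 0.011]]
contact_force: [-1.7, 0.1, -6.9]
gripper_width: 0.486
```

Emit:
step_arm(
  increments=[
    [[0,0,0],[0,0,0],0.8],
    [[0,0,0],[0,0,0],0.8],
    [[0,0,0],[0,0,0],0.8],
    [[0,0,0],[0,0,0],0.8],
    [[0,0,0],[0,0,0],0.8],
  ],
)

```text
time: 14.95
eef_pos: [0.5858, 0.1866, 0.0906]
eef_rot: [[0.207, 0.002, -0.978], [0.978, 0.0, 0.207], [0.001, -1.0, -0.002]]
contact_force: [-0.2, -0.1, -6.9]
gripper_width: 0.484
```

```bash
python3 - <<'E'
from h import *
np.set_printoptions(precision=4,suppress=True)
W=snapshot("wrist");cv2.imwrite("pics/w11.png",W["color"][:,:,::-1])
X=np.array([.9784,-.2068]);Y=np.array([.2068,.9784]);O=np.array([.5646,.0851])
s=read_state();print(s["time"],s["eef_pos"],s["contact_force"],"tcp",(s["eef_pos"][:2]-O)@X,(s["eef_pos"][:2]-O)@Y)
E
```

```text
15.0 [0.5855 0.1865 0.0902] [-0.209   0.3244 -5.9122] tcp -0.0005133908078692063 0.10354914003387583
```

View pics/w11.png

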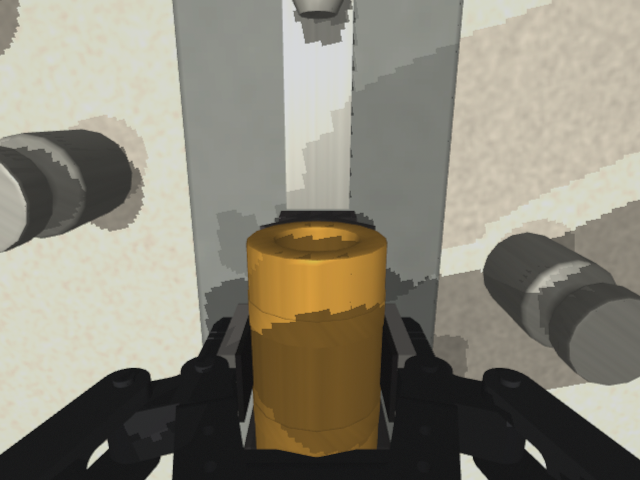

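The sleeve is over the V-block, with its centre column 317 matching the rail's 318.

Emit:
step_arm(
  increments=[
    [[0,0,0],[0,6,0],0.8],
    [[0,0,0],[0,6,0],0.8],
    [[0,0,0],[0,5,0],0.8],
    [[0,0,0],[0,2,0],0.8],
    [[0,0,0],[0,0,0],0.8],
  ],
)

```text
time: 15.5
eef_pos: [0.5847, 0.1863, 0.0696]
eef_rot: [[0.207, -0.001, -0.978], [0.978, -0.0, 0.207], [-0.0, -1.0, 0.001]]
contact_force: [-0.7, -0.5, -5.9]
gripper_width: 0.488
```

Emit:
step_arm(
  increments=[
    [[0,0,0],[0,1,0],0.8],
    [[0,0,0],[0,1,0],0.8],
    [[0,0,0],[0,1,0],0.8],
    [[0,0,0],[0,0,0],0.8],
    [[0,0,0],[0,0,0],0.8],
  ],
)

```text
time: 16.0
eef_pos: [0.5854, 0.1864, 0.0684]
eef_rot: [[0.207, 0.001, -0.978], [0.978, 0.0, 0.207], [0.0, -1.0, -0.001]]
contact_force: [-2.0, -0.1, 0.4]
gripper_width: 0.489
```

Emit:
step_arm(
  increments=[
    [[0,0,0],[0,0,0],0.3],
    [[0,0,0],[0,0,0],0.3],
    [[0,0,0],[0,0,0],0.3],
    [[0,0,0],[0,0,0],0.3],
    [[0,0,0],[0,-15,0],0.3],
  ],
)

```text
time: 16.5
eef_pos: [0.5831, 0.1861, 0.0802]
eef_rot: [[0.207, -0.005, -0.978], [0.978, -0.001, 0.207], [-0.002, -1.0, 0.005]]
contact_force: [-0.5, 0.7, 0.3]
gripper_width: 0.7
```

Emit:
step_arm(
  increments=[
    [[0,0,0],[0,-30,0],0.3],
    [[0,0,0],[0,-45,0],0.3],
    [[0,0,0],[0,-45,0],0.3],
    [[0,0,0],[0,-45,0],0.3],
    [[0,0,0],[0,0,0],0.3],
  ],
)

```text
time: 17.0
eef_pos: [0.5884, 0.1871, 0.2581]
eef_rot: [[0.207, 0.017, -0.978], [0.978, 0.003, 0.207], [0.007, -1.0, -0.015]]
contact_force: [0.3, 0.0, 0.9]
gripper_width: 0.698
```

```bash
python3 - <<'E'
from h import *
np.set_printoptions(precision=4,suppress=True)
W=snapshot("wrist");cv2.imwrite("pics/w12.png",W["color"][:,:,::-1])
s=read_state();print(s["time"],s["eef_pos"],s["contact_force"])
W=snapshot("top");cv2.imwrite("pics/t12.png",cv2.resize(W["color"][150:360,80:400],None,fx=2.2,fy=2.2,interpolation=2)[:,:,::-1])
print(blobs(W["color"],(0,150,60),(6,255,255),20)+blobs(W["color"],(174,150,60),(180,255,255),20))
E
```

```text
17.05 [0.5875 0.1869 0.2543] [ 0.5475 -0.4458 -0.2453]
[(np.int32(133), array([330.1429, 313.1955]), ((330.076904296875, 313.1153869628906), (11.178620338439941, 12.355316162109375), 11.309932708740234))]
```

View pics/w12.png

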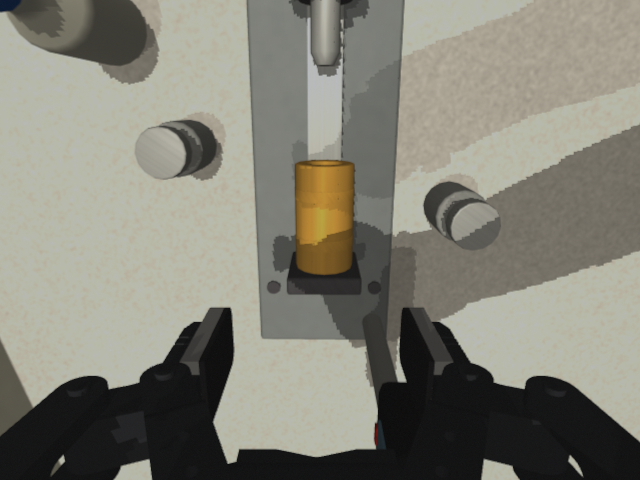

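View pics/t12.png

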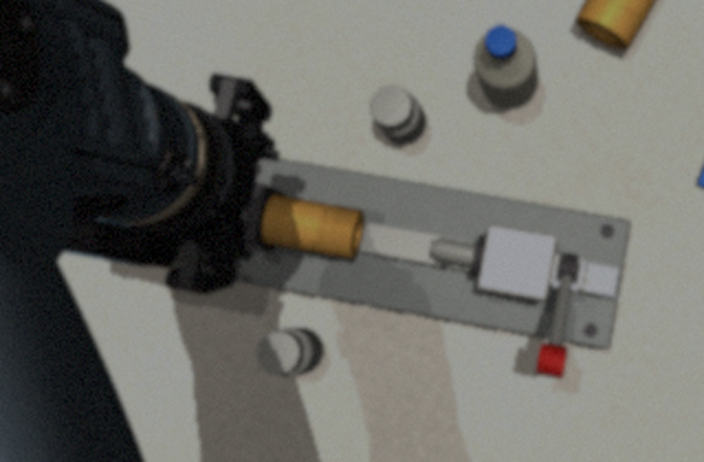

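The sleeve lies in the V-block at (325,215) in the wrist view, with a small gap to the stop. The red knob is at (330,313) in the top view. Back to the knob.

Emit:
step_arm(
  increments=[
    [[0,0,0],[-38,0,14],0.3],
    [[0,0,0],[-38,0,15],0.3],
    [[0,0,0],[-38,0,14],0.4],
    [[0,0,0],[-38,0,15],0.4],
    [[0,0,0],[-38,0,14],0.4],
  ],
)

```text
time: 17.6
eef_pos: [0.4731, 0.0145, 0.2454]
eef_rot: [[0.207, -0.003, -0.978], [0.978, 0.0, 0.207], [-0.001, -1.0, 0.003]]
contact_force: [-0.0, -1.3, 0.1]
gripper_width: 0.601
```

Emit:
step_arm(
  increments=[
    [[0,0,0],[-36,0,14],0.4],
    [[0,8,0],[0,0,0],0.4],
    [[0,8,0],[0,0,0],0.4],
    [[0,8,0],[0,0,0],0.4],
    [[0,8,0],[0,0,0],0.4],
  ],
)

```text
time: 18.1
eef_pos: [0.4529, -0.0169, 0.2455]
eef_rot: [[0.699, -0.003, -0.716], [0.716, 0.001, 0.699], [-0.002, -1.0, 0.003]]
contact_force: [-0.1, -0.6, -0.0]
gripper_width: 0.604
```

Emit:
step_arm(
  increments=[
    [[0,8,0],[0,0,0],0.4],
    [[0,8,0],[0,0,0],0.4],
    [[0,8,0],[0,0,0],0.4],
    [[0,8,0],[0,0,0],0.4],
    [[0,8,0],[0,0,0],0.4],
  ],
)

```text
time: 18.6
eef_pos: [0.453, -0.0167, 0.2454]
eef_rot: [[0.995, -0.004, -0.1], [0.1, 0.001, 0.995], [-0.004, -1.0, 0.001]]
contact_force: [-0.6, -0.2, 0.0]
gripper_width: 0.603
```

Emit:
step_arm(
  increments=[
    [[0,8,0],[0,0,0],0.4],
    [[0,8,0],[0,0,0],0.4],
    [[0,2,0],[0,0,0],0.4],
    [[0,0,0],[0,0,0],0.4],
    [[0,0,0],[0,0,0],0.4],
  ],
)

```text
time: 19.1
eef_pos: [0.4534, -0.0168, 0.2461]
eef_rot: [[0.978, -0.002, 0.206], [-0.206, 0.0, 0.978], [-0.002, -1.0, -0.0]]
contact_force: [-0.8, 0.2, -0.5]
gripper_width: 0.599
```

```bash
python3 - <<'E'
from h import *
np.set_printoptions(precision=4,suppress=True)
W=snapshot("wrist");cv2.imwrite("pics/w13.png",W["color"][:,:,::-1]);cw=cam(W)
S=snapshot("scene");cs=cam(S)
s=read_state();print(s["time"],s["eef_pos"],s["eef_rot"])
R=s["eef_rot"];print("to go",1000*R.T@(np.array([.4559,-.0171,.1285])-s["eef_pos"]))
rb=lambda I:blobs(I,(0,150,40),(6,255,255),20)+blobs(I,(174,150,40),(180,255,255),20)
print(rb(W["color"]),rb(S["color"]),"pred",proj(cw,[.4559,-.0171,.1356]),proj(cs,[.4559,-.0171,.1356]))
E
```

```text
19.2 [ 0.4537 -0.0168  0.2466] [[ 0.9784 -0.0013  0.2065]
 [-0.2065  0.0002  0.9784]
 [-0.0013 -1.     -0.    ]]
to go [  2.3854 118.1344   0.158 ]
[(np.int32(1640), array([316.6488, 270.3726]), ((317.0, 270.5), (43.0, 38.0), 90.0))] [(np.int32(102), array([376.9902, 198.5882]), ((377.0, 198.5), (11.0, 10.0), 90.0))] pred [316.761  246.1811] [381.1769 202.8026]
```

View pics/w13.png

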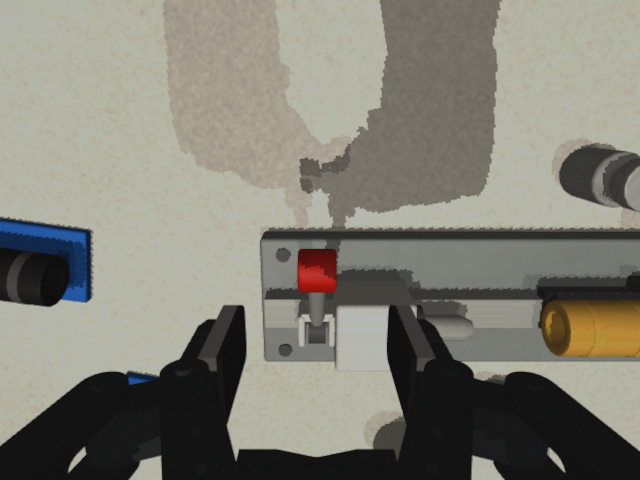

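```bash
python3 - <<'E'
from h import *
np.set_printoptions(precision=4,suppress=True)
W=snapshot("wrist");S=snapshot("scene");T=snapshot("top")
X=np.array([.9784,-.2068]);Y=np.array([.2068,.9784]);O=np.array([.5646,.0851])
o=[(cam(W),(316.8,270.4)),(cam(S),(377,198.5)),(cam(T),(330.1,313.2))]
for k in (o,o[:2],o[::2]):
    p,r=tri(k); print(p,r,(p[:2]-O)@X,(p[:2]-O)@Y)
s=read_state();print(1000*s["eef_rot"].T@(p-s["eef_pos"]))
cv2.imwrite("pics/s13.png",cv2.resize(S["color"][150:300,280:480],None,fx=3.5,fy=3.5,interpolation=2)[:,:,::-1])
E
```

```text
[ 0.466  -0.0185  0.1489] [np.float64(1.094990676759316), np.float64(0.9168475031474839), np.float64(1.8351200839306387)] -0.07499711845567203 -0.12174829266921751
[ 0.4668 -0.0192  0.1484] [np.float64(0.2279463132880037), np.float64(0.22794631328795625)] -0.07412674993028756 -0.12232488239011635
[ 0.4647 -0.0182  0.1551] [np.float64(0.7771228038432071), np.float64(0.7771228038431824)] -0.07640438728672826 -0.12168781204687258
[10.7715 92.046   0.9626]
```

View pics/s13.png

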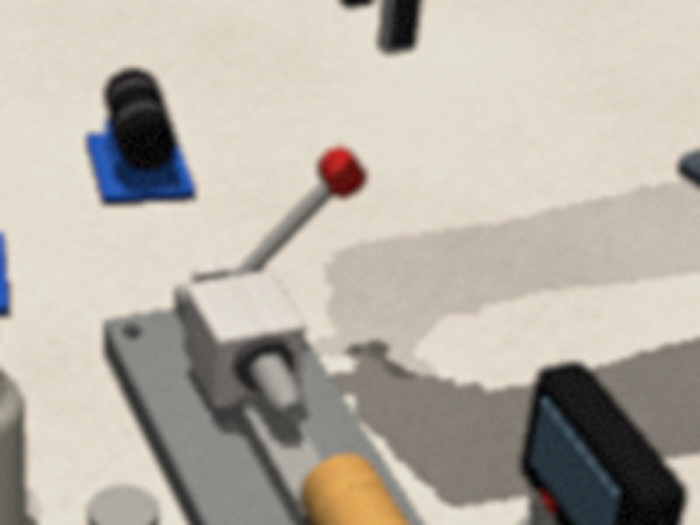

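Emit:
step_arm(
  increments=[
    [[0,0,0],[6,30,0.5],0.4],
    [[0,0,0],[6.5,35,0],0.4],
    [[0,0,0],[0,25,0],0.4],
    [[0,0,0],[0,0,0],0.4],
    [[0,0,0],[0,0,0],0.4],
  ],
  squeeze=80,
)

```text
time: 19.85
eef_pos: [0.4661, -0.0189, 0.1574]
eef_rot: [[0.978, -0.001, 0.207], [-0.207, 0.0, 0.978], [-0.001, -1.0, -0.0]]
contact_force: [-0.1, 0.5, 1.5]
gripper_width: 0.6
```

Emit:
step_arm(
  increments=[
    [[0,0,0],[0,0,0],0.4],
    [[0,0,0],[0,0,0],0.4],
    [[0,0,0],[0,0,0],0.4],
    [[0,0,0],[0,0,0],0.4],
    [[0,0,0],[0,0,0],0.4],
  ],
)

```text
time: 20.35
eef_pos: [0.4666, -0.019, 0.1578]
eef_rot: [[0.978, 0.001, 0.207], [-0.207, -0.0, 0.978], [0.001, -1.0, 0.0]]
contact_force: [0.4, -0.2, -0.1]
gripper_width: 0.602
```

```bash
python3 - <<'E'
from h import *
np.set_printoptions(precision=4,suppress=True)
W=snapshot("wrist");cv2.imwrite("pics/w14.png",W["color"][:,:,::-1]);cw=cam(W)
s=read_state();print(s["time"],s["eef_pos"])
R=s["eef_rot"];print("to go",1000*R.T@(np.array([.4665,-.019,.1395])-s["eef_pos"]))
print(blobs(W["color"],(0,150,30),(6,255,255),20)+blobs(W["color"],(174,150,30),(180,255,255),20),"pred",proj(cw,[.4665,-.019,.1485]),proj(cw,s["eef_pos"]))
E
```

```text
20.4 [ 0.4665 -0.019   0.1576]
to go [-0.043  18.0964 -0.0043]
[(np.int32(4119), array([315.5555, 318.0464]), ((315.5, 318.0), (68.0, 61.0), 90.0))] pred [316.6452 319.3626] [316.6891 331.3937]
```

View pics/w14.png

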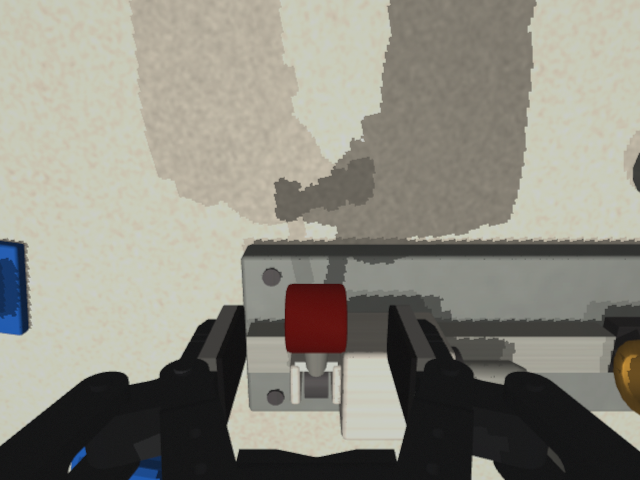

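The knob (316,318) is where I predicted. I'll lower and pinch it.

Emit:
step_arm(
  increments=[
    [[0,0,0],[0,12,0],0.4],
    [[0,0,0],[0,6,0],0.5],
    [[0,0,0],[0,0,0],0.9],
    [[0,0,0],[0,0,0],0.9],
    [[0,0,0],[0,0,0],0.9],
  ],
)

```text
time: 20.9
eef_pos: [0.4655, -0.0189, 0.1383]
eef_rot: [[0.978, -0.002, 0.207], [-0.207, 0.0, 0.978], [-0.002, -1.0, -0.0]]
contact_force: [-0.3, -1.1, -3.3]
gripper_width: 0.241
```

Emit:
step_arm(
  increments=[
    [[0,0,0],[0,0,0],0.9],
    [[0,0,0],[0,0,15],0.9],
    [[0,0,0],[0,0,25],0.9],
    [[0,0,0],[0,0,25],0.9],
    [[0,0,0],[0,0,20],0.9],
  ],
)

```text
time: 21.4
eef_pos: [0.4832, 0.0642, 0.1385]
eef_rot: [[0.978, -0.003, 0.208], [-0.208, -0.002, 0.978], [-0.002, -1.0, -0.002]]
contact_force: [-0.1, -3.7, -3.4]
gripper_width: 0.244
```

```bash
python3 - <<'E'
from h import *
np.set_printoptions(precision=4,suppress=True)
X=np.array([.9784,-.2068]);Y=np.array([.2068,.9784]);O=np.array([.5646,.0851])
S=snapshot("scene");s=read_state();p=s["eef_pos"][:2]-O;print(s["time"],s["eef_pos"],s["contact_force"],"fix",p@X,p@Y,"s~",p@Y+.122)
cv2.imwrite("pics/s15.png",cv2.resize(S["color"][180:400,260:480],None,fx=2.7,fy=2.7,interpolation=2)[:,:,::-1])
E
```

```text
21.45 [0.484  0.0676 0.1385] [ 0.3323  1.8661 -4.7249] fix -0.07526468153514307 -0.03381345371024543 s~ 0.08818654628975456
```

View pics/s15.png

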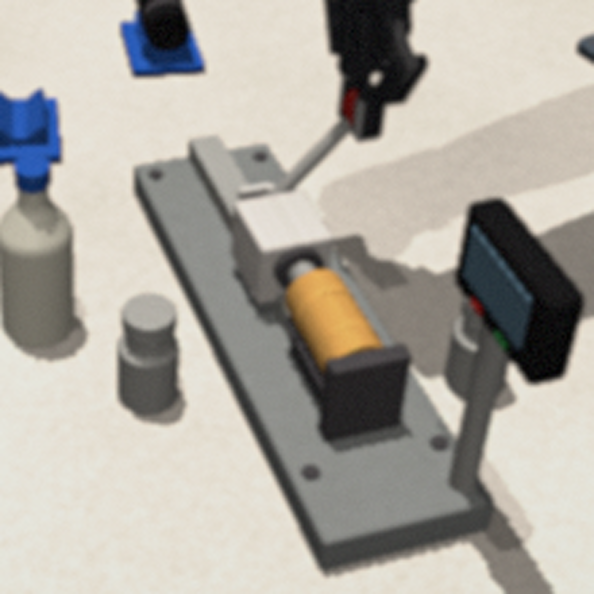

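The pin has entered the bore. I'll advance slowly until the force rises.

Emit:
step_arm(
  increments=[
    [[0,0,0],[0,0,5],0.9],
    [[0,0,0],[0,0,5],0.9],
    [[0,0,0],[0,0,4],0.9],
    [[0,0,0],[0,0,2],0.9],
    [[0,0,0],[0,0,0],0.9],
  ],
)

```text
time: 21.95
eef_pos: [0.4867, 0.0798, 0.1386]
eef_rot: [[0.978, -0.002, 0.207], [-0.207, 0.0, 0.978], [-0.002, -1.0, -0.0]]
contact_force: [-2.0, -1.6, -7.7]
gripper_width: 0.243
```

Emit:
step_arm(
  increments=[
    [[0,0,0],[0,0,1],0.9],
    [[0,0,0],[0,0,1],0.9],
    [[0,0,0],[0,0,1],0.9],
    [[0,0,0],[0,0,0],0.9],
    [[0,0,0],[0,0,0],0.9],
  ],
)

```text
time: 22.45
eef_pos: [0.4875, 0.0828, 0.1388]
eef_rot: [[0.978, -0.001, 0.207], [-0.207, 0.0, 0.978], [-0.001, -1.0, -0.0]]
contact_force: [-1.8, -1.5, -9.6]
gripper_width: 0.247
```

Emit:
step_arm(
  increments=[
    [[0,0,0],[0,0,1],0.9],
    [[0,0,0],[0,0,1],0.9],
    [[0,0,0],[0,0,1],0.9],
    [[0,0,0],[0,0,1],0.9],
    [[0,0,0],[0,0,0],0.9],
  ],
)

```text
time: 22.95
eef_pos: [0.4881, 0.0854, 0.1389]
eef_rot: [[0.978, -0.002, 0.208], [-0.208, -0.003, 0.978], [-0.001, -1.0, -0.004]]
contact_force: [-2.1, -6.1, -10.1]
gripper_width: 0.244
```

Emit:
step_arm(
  increments=[
    [[0,0,0],[0,0,1],0.9],
    [[0,0,0],[0,0,1],0.9],
    [[0,0,0],[0,0,0],0.9],
    [[0,0,0],[0,0,0],0.9],
    [[0,0,0],[0,0,0],0.9],
  ],
)

```text
time: 23.45
eef_pos: [0.4885, 0.0872, 0.1389]
eef_rot: [[0.978, -0.002, 0.208], [-0.208, -0.003, 0.978], [-0.001, -1.0, -0.004]]
contact_force: [-3.1, -7.2, -8.6]
gripper_width: 0.245
```

Emit:
step_arm(
  increments=[
    [[0,0,0],[0,0,1],0.9],
    [[0,0,0],[0,0,1],0.9],
    [[0,0,0],[0,0,0],0.9],
    [[0,0,0],[0,0,0],0.9],
    [[0,0,0],[0,0,0],0.9],
  ],
)

```text
time: 23.95
eef_pos: [0.4887, 0.0877, 0.1389]
eef_rot: [[0.978, -0.002, 0.209], [-0.209, -0.007, 0.978], [-0.001, -1.0, -0.007]]
contact_force: [-3.4, -10.5, -8.9]
gripper_width: 0.242
```

Emit:
step_arm(
  increments=[
    [[0,0,0],[0,0,1],0.9],
    [[0,0,0],[0,0,1],0.9],
    [[0,0,0],[0,0,0],0.9],
    [[0,0,0],[0,0,0],0.9],
    [[0,0,0],[0,0,0],0.9],
  ],
)

```text
time: 24.45
eef_pos: [0.4887, 0.0879, 0.1389]
eef_rot: [[0.978, -0.003, 0.21], [-0.21, -0.01, 0.978], [-0.001, -1.0, -0.011]]
contact_force: [-4.0, -16.3, -7.9]
gripper_width: 0.242
```

```bash
python3 - <<'E'
from h import *
np.set_printoptions(precision=4,suppress=True)
S=snapshot("scene");W=snapshot("wrist");s=read_state();print(s["time"],s["eef_pos"],s["contact_force"])
cv2.imwrite("pics/s16.png",cv2.resize(S["color"][220:360,320:480],None,fx=4,fy=4,interpolation=2)[:,:,::-1])
cv2.imwrite("pics/w16.png",W["color"][:,:,::-1])
E
```

```text
24.55 [0.4887 0.0879 0.1389] [ -5.1845 -15.3345  -7.9171]
```

View pics/s16.png

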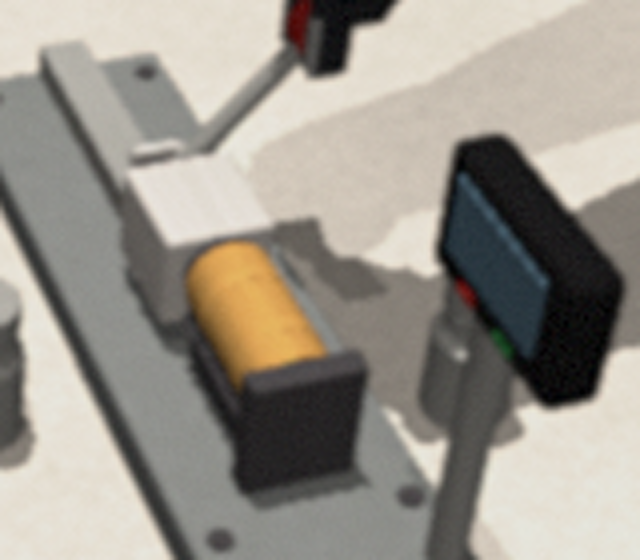

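View pics/w16.png

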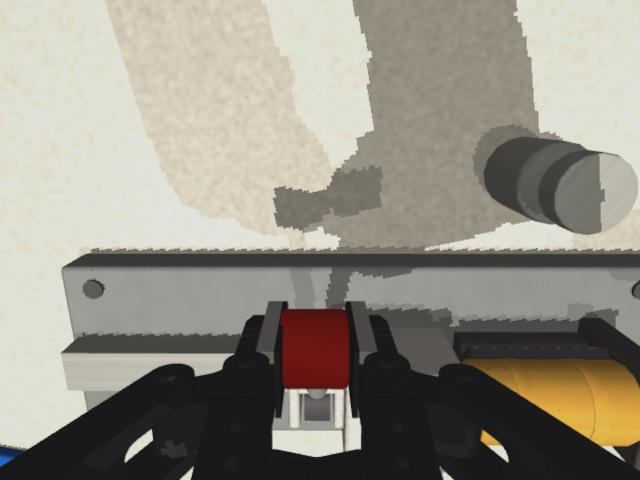

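The advance stalled against the stop with about 16 N, and the sleeve is snug between shoulder and stop. I'll swing the lever over with the pressure kept on.

Emit:
step_arm(
  increments=[
    [[0,0,0],[13.7,-10.6,0],0.9],
    [[0,0,0],[16.9,-9,0],0.9],
    [[0,0,0],[20.1,-6.3,0],0.9],
    [[0,0,0],[21,-2.4,0],0.9],
    [[0,0,0],[0,0,0],0.9],
  ],
)

```text
time: 25.05
eef_pos: [0.5606, 0.0725, 0.1678]
eef_rot: [[0.978, -0.002, 0.21], [-0.21, -0.01, 0.978], [-0.0, -1.0, -0.01]]
contact_force: [-3.8, -13.1, -6.3]
gripper_width: 0.237
```

Emit:
step_arm(
  increments=[
    [[0,0,0],[21,1.7,0],0.9],
    [[0,0,0],[18.5,4.9,0],0.9],
    [[0,0,0],[17.4,8.1,0],0.9],
    [[0,0,0],[0,0,0],0.9],
    [[0,0,0],[0,0,0],0.9],
  ],
)

```text
time: 25.55
eef_pos: [0.6166, 0.0607, 0.1545]
eef_rot: [[0.978, 0.001, 0.21], [-0.21, -0.01, 0.978], [0.003, -1.0, -0.009]]
contact_force: [-4.0, -13.2, -3.4]
gripper_width: 0.237
```

Emit:
step_arm(
  increments=[
    [[0,0,0],[8,5,0],0.9],
    [[0,0,0],[8,6,0],0.9],
    [[0,0,0],[11,10.7,0],0.9],
    [[0,0,0],[5,6,0],0.9],
    [[0,0,0],[0,0,0],0.9],
  ],
)

```text
time: 26.05
eef_pos: [0.6494, 0.0537, 0.1294]
eef_rot: [[0.978, 0.006, 0.21], [-0.21, -0.01, 0.978], [0.008, -1.0, -0.009]]
contact_force: [-3.5, -13.9, 1.5]
gripper_width: 0.242
```

```bash
python3 - <<'E'
from h import *
np.set_printoptions(precision=4,suppress=True)
X=np.array([.9784,-.2068]);Y=np.array([.2068,.9784]);O=np.array([.5646,.0851])
W=snapshot("wrist");s=read_state();p=s["eef_pos"][:2]-O;print(s["time"],s["eef_pos"],s["contact_force"],p@X,p@Y)
cv2.imwrite("pics/w17.png",W["color"][:,:,::-1])
E
```

```text
26.1 [0.6494 0.0537 0.1294] [ -3.7361 -14.6243   2.0299] 0.08948632703619003 -0.013193440998192104
```

View pics/w17.png

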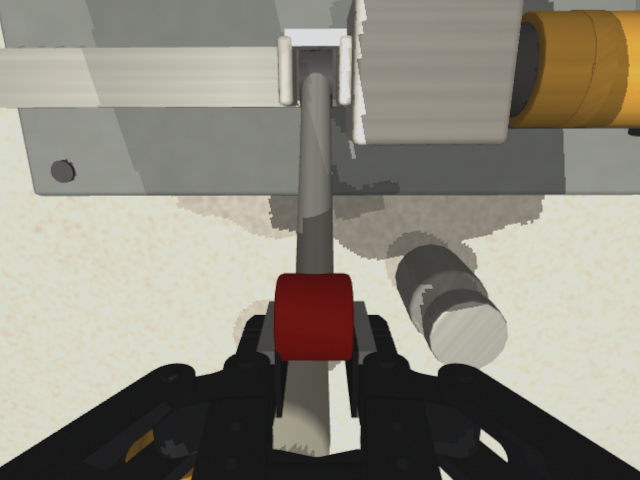

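Emit:
step_arm(
  increments=[
    [[0,0,0],[3,5,0],0.9],
    [[0,0,0],[3,5,0],0.9],
    [[0,0,0],[2,4,0],0.9],
    [[0,0,0],[0,0,0],0.9],
    [[0,0,0],[0,0,0],0.9],
  ],
)

```text
time: 26.6
eef_pos: [0.6589, 0.0515, 0.1176]
eef_rot: [[0.977, 0.011, 0.211], [-0.211, -0.011, 0.978], [0.013, -1.0, -0.009]]
contact_force: [-2.3, -13.5, 5.8]
gripper_width: 0.238
```

```bash
python3 - <<'E'
from h import *
np.set_printoptions(precision=4,suppress=True)
X=np.array([.9784,-.2068]);Y=np.array([.2068,.9784]);O=np.array([.5646,.0851])
W=snapshot("wrist");T=snapshot("top");S=snapshot("scene");s=read_state();print(s["time"],s["eef_pos"],s["contact_force"])
obs=[]
for I in (W,T,S):
    b=blobs(I["color"],(0,150,25),(6,255,255),20)+blobs(I["color"],(174,150,25),(180,255,255),20); b=max(b,key=lambda q:q[0]) if b else None;print(b); 
    if b: obs.append((cam(I),b[2][0]))
for k in (obs,[obs[0],obs[-1]]):
    p,r=tri(k);x=(p[:2]-O)@X;print(p,r,"x",x,"y",(p[:2]-O)@Y,"lever",.95+np.arctan2(x,p[2]-.066),"r",np.hypot(x,p[2]-.066))
E
```

```text
26.75 [0.6589 0.0515 0.1176] [ -2.7747 -13.0232   5.3436]
(np.int32(6994), array([313.8341, 319.688 ]), ((313.5, 319.5), (89.0, 81.0), 90.0))
None
None
[ 1.7013 -0.2078 -1.9411] [np.float64(2.242025235105681e-13)] x 1.1727198213362713 y -0.051461458904611276 lever 3.562803952215198 r 2.3245749387900525
[ 1.7013 -0.2078 -1.9411] [np.float64(2.242025235105681e-13), np.float64(2.242025235105681e-13)] x 1.1727198213362713 y -0.051461458904611276 lever 3.562803952215198 r 2.3245749387900525
```

```bash
python3 - <<'E'
from h import *
X=np.array([.9784,-.2068]);O=np.array([.5646,.0851])
W=snapshot("wrist");c=cam(W)
for z in np.arange(.11,.16,.004):
    p=plane(c,(313.7,319.6),z);x=(p[:2]-O)@X;print(round(z,3),round(x,4),round(np.hypot(x,z-.066),4),round(.95+np.arctan2(x,z-.066),3))
E
```

```text
0.11 0.0984 0.1078 2.1
0.114 0.0963 0.1076 2.058
0.118 0.0942 0.1076 2.017
0.122 0.0921 0.1078 1.975
0.126 0.09 0.1082 1.933
0.13 0.0879 0.1088 1.892
0.134 0.0858 0.1095 1.851
0.138 0.0837 0.1104 1.811
0.142 0.0816 0.1115 1.771
0.146 0.0795 0.1128 1.733
0.15 0.0774 0.1143 1.695
0.154 0.0754 0.1159 1.658
0.158 0.0733 0.1176 1.622
```

Emit:
step_arm(
  increments=[
    [[0,0,0],[2,4,0],0.9],
    [[0,0,0],[1,3,0],0.9],
    [[0,0,0],[0,0,0],0.9],
    [[0,0,0],[0,0,0],0.9],
    [[0,0,0],[0,0,0],0.9],
  ],
)

```text
time: 27.3
eef_pos: [0.6626, 0.0502, 0.1114]
eef_rot: [[0.977, 0.013, 0.211], [-0.211, -0.013, 0.977], [0.015, -1.0, -0.01]]
contact_force: [-1.6, -15.1, 7.2]
gripper_width: 0.239
```

Emit:
step_arm(
  increments=[
    [[0,0,0],[0,0,0],0.4],
    [[0,0,0],[0,0,0],0.4],
    [[0,0,0],[0,0,0],0.4],
    [[0,0,0],[0,0,0],0.4],
    [[0,0,0],[0,-20,0],0.4],
  ],
)

```text
time: 27.8
eef_pos: [0.6559, 0.0579, 0.1208]
eef_rot: [[0.978, -0.006, 0.206], [-0.206, 0.001, 0.979], [-0.006, -1.0, -0.001]]
contact_force: [1.1, 0.3, -0.5]
gripper_width: 0.6
```

Emit:
step_arm(
  increments=[
    [[0,0,0],[0,-40,0],0.4],
    [[0,0,0],[-15,-40,0],0.4],
    [[0,0,0],[-40,-20,-10],0.3],
    [[0,0,0],[-20,0,0],0.3],
    [[0,0,0],[0,0,0],0.3],
  ],
)

```text
time: 28.3
eef_pos: [0.5813, 0.064, 0.2264]
eef_rot: [[0.979, 0.003, 0.206], [-0.206, 0.001, 0.979], [0.002, -1.0, 0.001]]
contact_force: [0.2, 0.5, -0.6]
gripper_width: 0.699
```

```bash
python3 - <<'E'
from h import *
np.set_printoptions(precision=4,suppress=True)
X=np.array([.9784,-.2068]);Y=np.array([.2068,.9784]);O=np.array([.5646,.0851])
W=snapshot("wrist");T=snapshot("top");S=snapshot("scene");s=read_state();print(s["time"],s["eef_pos"],s["contact_force"])
obs=[]
for n,I in (("w",W),("t",T),("s",S)):
    cv2.imwrite(f"pics/{n}18.png",I["color"][:,:,::-1])
    b=blobs(I["color"],(0,150,40),(6,255,255),20)+blobs(I["color"],(174,150,40),(180,255,255),20); b=max(b,key=lambda q:q[0]) if b else None;print(b); 
    if b: obs.append((cam(I),b[2][0]))
p,r=tri(obs);x=(p[:2]-O)@X;print(p,r,"x",x,"y",(p[:2]-O)@Y,"lever",.95+np.arctan2(x,p[2]-.066),"r",np.hypot(x,p[2]-.066))
E
```

```text
28.45 [0.583  0.0631 0.2236] [0.1253 0.717  0.8325]
(np.int32(1576), array([320.4454, 356.7329]), ((320.5, 356.5), (43.0, 37.0), 90.0))
(np.int32(84), array([289.131 , 213.4048]), ((289.9230651855469, 213.11537170410156), (13.767854690551758, 8.434361457824707), 60.2551155090332))
(np.int32(151), array([319.5695, 246.1391]), ((319.60003662109375, 246.20001220703125), (14.310833930969238, 11.62755298614502), 63.43495178222656))
[0.6467 0.052  0.1336] [np.float64(1.0458232342564973), np.float64(1.3259806205005231), np.float64(0.9653814607109975)] x 0.08717740968647626 y -0.015450465956216507 lever 1.861085337012421 r 0.11032749455861517
```

View pics/w18.png

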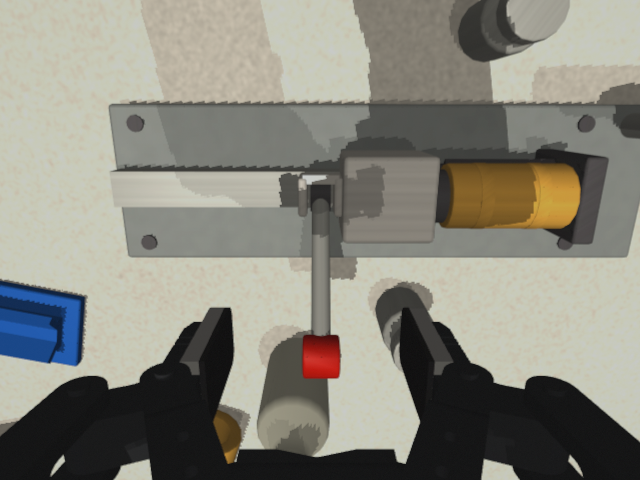

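View pics/s18.png

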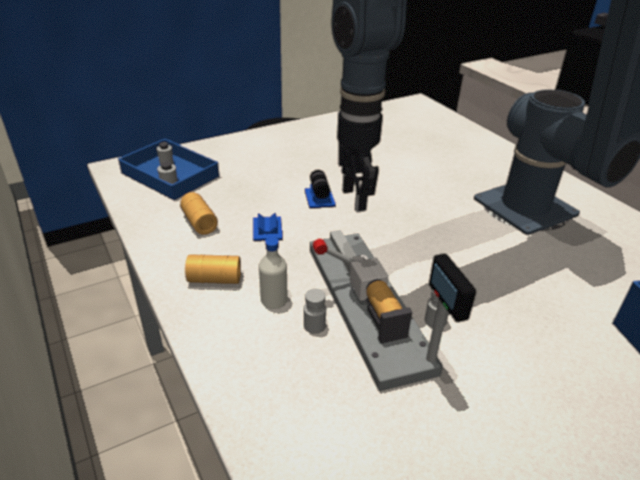

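Emit:
step_arm(
  increments=[
    [[0,0,0],[-10,-20,20],0.3],
    [[0,0,0],[-10,-10,35],0.3],
    [[0,0,0],[0,0,35],0.3],
    [[0,0,0],[0,0,15],0.3],
    [[0,0,0],[0,0,0],0.3],
  ],
)

```text
time: 28.95
eef_pos: [0.5851, 0.1713, 0.2524]
eef_rot: [[0.979, -0.002, 0.204], [-0.204, -0.0, 0.979], [-0.002, -1.0, -0.001]]
contact_force: [-1.0, 0.7, -0.1]
gripper_width: 0.702
```

```bash
python3 - <<'E'
from h import *
np.set_printoptions(precision=4,suppress=True)
W=snapshot("wrist");s=read_state();print(s["time"],s["eef_pos"])
cv2.imwrite("pics/w19.png",W["color"][:,:,::-1]); np.save("w19.npy",W,allow_pickle=True)
E
```

```text
29.0 [0.5849 0.1698 0.2526]
```

View pics/w19.png

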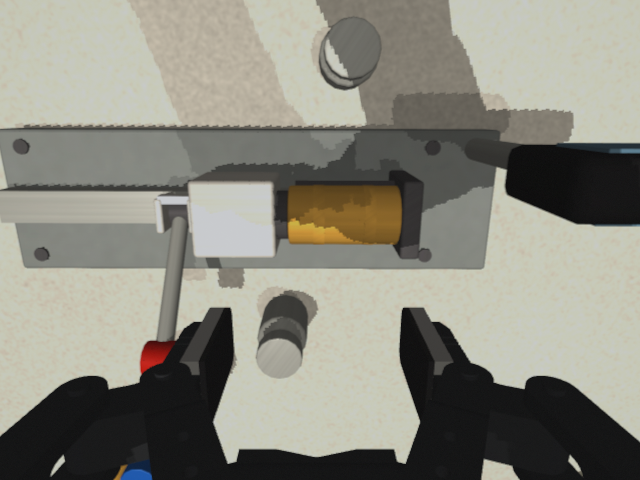

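```bash
python3 - <<'E'
from h import *
W=np.load("w19.npy",allow_pickle=True).item();c=cam(W)
cv2.imwrite("pics/w19c.png",cv2.resize(W["color"][160:270,180:430],None,fx=3.2,fy=4,interpolation=2)[:,:,::-1])
X=np.array([.9784,-.2068]);Y=np.array([.2068,.9784]);O=np.array([.5646,.0851])
f=lambda uv,z:((plane(c,uv,z)[:2]-O)@X*1000,(plane(c,uv,z)[:2]-O)@Y*1000)
g=cv2.cvtColor(W["color"],cv2.COLOR_RGB2GRAY).astype(float)
r=W["color"][205:225].mean(0)
for u in list(range(268,296))+list(range(396,412)): print(u,r[u].round().astype(int),end=" ")
print()
for u in (274,275,276): print("block front",f((u,215),.095))
for u in (287,288,289): print("sleeve rear",f((u,212),.096))
for u in (400,401,402): print("sleeve front/stop",f((u,212),.096))
E
```

```text
268 [200 202 194] 269 [200 202 194] 270 [198 199 189] 271 [189 185 173] 272 [166 160 149] 273 [136 132 123] 274 [95 92 87] 275 [63 61 59] 276 [50 49 48] 277 [49 47 47] 278 [49 47 47] 279 [49 48 47] 280 [47 46 45] 281 [45 44 44] 282 [46 45 45] 283 [47 46 45] 284 [47 46 45] 285 [46 45 45] 286 [46 43 39] 287 [71 55 32] 288 [105  79  34] 289 [121  92  39] 290 [129 100  42] 291 [133 103  43] 292 [136 105  43] 293 [139 107  44] 294 [140 108  44] 295 [137 106  44] 396 [134  99  41] 397 [134  99  41] 398 [134  99  41] 399 [133  98  41] 400 [126  93  39] 401 [98 74 36] 402 [49 42 36] 403 [44 42 42] 404 [49 47 47] 405 [52 49 49] 406 [52 50 50] 407 [52 50 50] 408 [52 50 50] 409 [52 50 50] 410 [52 50 50] 411 [52 50 50] 
block front (np.float64(-3.458888885921467), np.float64(58.87230405892283))
block front (np.float64(-3.4605572897271197), np.float64(59.57015394552265))
block front (np.float64(-3.4622256888642946), np.float64(60.26800187943312))
sleeve rear (np.float64(-5.841237243963777), np.float64(68.05120373355757))
sleeve rear (np.float64(-5.842893455628137), np.float64(68.7451984388731))
sleeve rear (np.float64(-5.84454966266786), np.float64(69.43919120634143))
sleeve front/stop (np.float64(-6.028359901760842), np.float64(146.4603446370506))
sleeve front/stop (np.float64(-6.030015590961899), np.float64(147.1541204169806))
sleeve front/stop (np.float64(-6.0316712755404565), np.float64(147.84789425998025))
```

View pics/w19c.png

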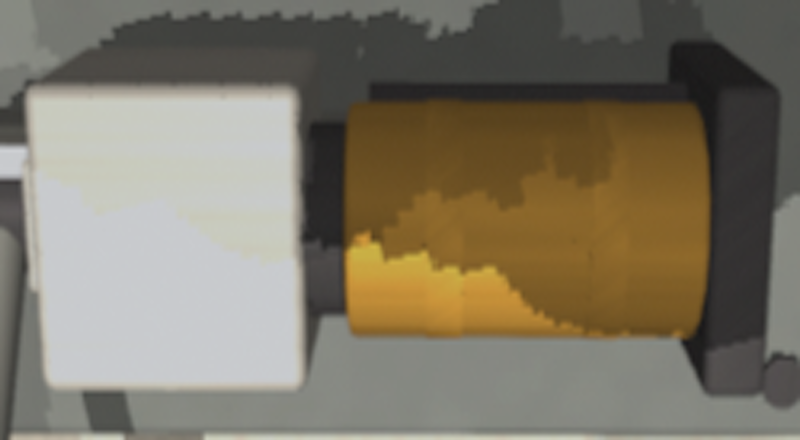

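```bash
python3 - <<'E'
from workcell import *
s=read_state();print(s["time"],s["contact_force"],abs(s["qd"]).max());print(close_job())
E
```

```text
29.0 [-0.09571243 -0.67091249  0.40259952] 0.03251516472844179
the job is handed in; nothing more can be done
None
```

The brass sleeve is set up on the gauge and the slide is locked. I handed the job in at about 29 s of the 72 s allowed. I flipped the lever to free the slide, drew it back, and moved the small brass sleeve from its blue rest into the V-block. Then I ran the pin into the bore until the slide stalled at about 16 N, and flipped the lever back over.

**Last checks**
- **Lever:** it measures about 1.86 rad from three views, against 1.9 at full travel and 1.6 for properly locked.
- **Slide:** hand travel from fully back to the stall was about 109 mm, against 110 mm for snug.
- **Snug fit:** the closest view shows no visible gap at either the pin shoulder or the end stop, to about 1 mm.
- **Clear of everything:** the contact force was about zero with the gripper raised clear. The weights, bottle, black sleeve and spare brass sleeves look undisturbed in the pictures.

**Checks that disagreed**
- **Lever while free:** the knob slipped in the jaws, so the lever stood at about 0.2 rad instead of 0. The slide still moved freely.
- **Slide position:** the camera's knob position gave about 106.5 mm. Sleeve and stop both read about 2 mm low in that view, so I put most of that down to an offset in my estimate of the fixture's origin.

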